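Batch of painted fish into the lamp dryer

ROBOT

A 7-joint arm with a two-finger parallel gripper is mounted at the origin on the work surface. World frame = base frame: x ahead of the robot, y to its left, z up, the work surface at z = 0. Lengths are in mm, angles in rad, forces in N, time in s.
With the tool pointing down it reaches from about 425 to 1025 mm from the base axis. Payload 9.4 kg.
Tool frame: the origin (TCP) lies at the very end of the fingers, on their centre line; the grasp point (between the pads) lies 19 mm behind it (robot.grip_depth is the distance from the TCP to the grasp point, in mm); z points along the fingers, y is the line along which they close (so a half turn about z gives the same grasp; the last joint's range is limited). The gripper opens to 93 mm and grips with 3 to 60 N. Pads are 15 mm wide; open, the fingers measure 128 mm over their backs; the gripper's body (75 mm by 188 mm) begins 65 mm behind the grasp point.
Start: joints at [1.087, 0.599, -0.003, 1.599, 0.002, 0.943, -0.08], TCP at [286.851, -665.838, 188.418] pointing down, gripper open.
Joint ranges: [-2.57, 2.57], [-0.35, 1.97], [-1.29, 1.29], [0.11, 2.56], [-1.05, 4.19], [0.11, 1.86], [-2.63, 2.63]. Speed limits (rad/s): [2.22, 2.22, 3.01, 3.01, 3.14, 3.14, 3.14].

INTERFACE

Orientations are given as a unit quaternion [x, y, z, w].
In Python, from plant import robot, snapshot, camera_params, recognise, pinpoint gives the robot as it stands. The module is installed in compiled form; this text tells all that it offers.
- The arm moves only by the tool apply_moves, never from a script. Its argument "targets" is a list of rows, each a list of 7 numbers: the finger opening in mm, from 0 to 93, then the shift along the tool's x, y, z each as a share of 0.04 m, from -1 to 1, then the turn, a rotation vector about the tool's x, y, z each as a share of 0.08 rad, from -1 to 1. A call has 1 to 8 rows; each row shifts and turns the commanded pose from where the row before left it, along the tool's axes as they then stand; what a row does not reach is not made up. A row lasts 1/12 s, in which the tool goes at most 41.7 mm and 7.16 degrees, less where a joint would pass 70% of its speed; a pose out of reach is approached as far as the arm can. A call with a number of a shift or a turn outside -1 to 1 is refused whole. A call with a gripper value outside its range is refused whole. The fingers move at their own pace and stop on an object; the grip force is fixed at half the most. Time passes only in rows, so rows that do not move let the fingers close. It gives the time, the measured TCP pose, the force, the opening and the grip force at its end, in the units of the state.
- robot.observe(): the state, without advancing time (a new reading comes with each control period).
- snapshot(name): name is "side" or "top"; returns (picture, depth): 384x512x3 uint8, blue, green, red; 384x512 float32, mm along the optical axis (not along the pixel's ray), 0 where there is no reading.
- camera_params(name): a dict with "mtx" (3x3 intrinsics, pixels), "T" (4x4, takes a point from camera to world coordinates). Camera axes: x right, y up, looking along -z (the intrinsics and any distortion apply to the point x, -y, -z); pixel columns grow to the right and rows downward; lengths in mm; the calibration is good to about 2 mm. A picture is of the moment at which its call begins. camera_params takes no time and is no camera call.
- robot.close_job(): hands the job in; it is judged then, once.
Trained networks look in the newest picture that a camera, given by its name, has taken for a name from the list of things; names that differ only in an ending like _2 or _b are one class to them, and where a whole thing is asked for, a point or a joint stands for the part that bears it (a point fixed in the world has none). Each returns a list of dicts, best first, with "conf" (0 to 1); they miss things now and then, are a little off and sometimes report something else, mostly with a low value. They report only what shows in the picture. A call takes as long as a camera call. They do not tell look-alikes from the thing itself.
- recognise(camera, target): "point" ([x, y, z] in mm, in world coordinates, good to about 4 mm: the middle of the surface that is visible of it).
- pinpoint(camera, target): "point" ([x, y, z] in mm, in world coordinates, good to about 4 mm: a listed point, or the origin of a listed thing).
The state is a dict: "clock": time; "qpos": joint angles; "joint_velocities": joint speeds; "joint_torque": joint torques, N m; "tool_pos": TCP position; "orientation": TCP orientation; "force": force on the tool from outside, world axes, zero at the start; "wrist_torque": the same for the moment, N m; "width": opening from 0.0 (shut) to 1.0 (fully open); "grasp_force": force on a finger pad.
Only numpy, scipy, OpenCV 4.12 (cv2) and the standard library are available. Lean on these libraries where they do the work, as an engineer would, in place of code of your own. Each camera call takes 0.05 s, during which the arm holds its last target. There are 200 camera calls.

TASK

Gather all the painted wooden fish on the scoop tray so the whole batch lies on it together, and pull the lamp dryer's carriage out to its loading stop. Then tip the tray so that the fish slide off its lip into the basket, all of them, set the empty tray back down flat in the middle of its cork mat, and push the carriage with the basket fully home under the lamp. Leave the pot, the cup and the jar where they stand.

Things in the scene. Friction and masses are not known exactly. Their poses are not given: they have to be found in the camera images.
- dryer: Lamp dryer, bolted down: grey base 200 x 474 mm (its x, y), 14 mm high, two rails along its y axis, and at its +y end a green lamp hood (x +-100 mm, y from +68 to +244 mm, underside 135 mm, top 185 mm above the bench). Origin: centre of the base's underside. The carriage slides along y, out towards -y.
- carriage (a joint): Slide of the carriage, m: 0 = fully home with the basket under the hood, 0.19 = pulled out (towards the dryer's -y) against the loading stop, basket wholly clear of the hood. About 2 N of friction; it stays where it is left.
- carriage_handle (a point): On the carriage's upright red handle plate, 14 mm thick (dryer's x), 34 mm wide (dryer's y), from 35 to 101 mm above the bench; this point is on its centre line 85 mm above the bench. It stands 135 mm from the basket's centre towards the dryer's -y (33 mm clear of the basket), always outside the hood. Axes as the dryer's.
- basket_in (a point): Centre of the inner floor of the white plastic basket on the carriage. The basket is fixed to the carriage, open on top, 160 x 160 mm inside, walls 5 mm, its rim 61 mm above this point (101 mm above the bench). Axes as the dryer's.
- mat: Cork mat fixed on the bench, 235 x 190 x 4 mm (its x and y), home of the tray. Origin: centre of its underside.
- tray: Loose aluminium scoop tray, floor 180 (its x) x 124 (its y) x 4 mm; 4 mm walls up to 29 mm on +x, +y and -y (116 mm between the sides), no wall at -x, the lip. A dark wooden grip plate 14 mm thick (x), 48 mm wide (y) stands at x = +97 mm, from 17 to 87 mm above the underside. Fish start to slide at roughly 16 to 23 degrees. Origin: centre of the underside; z up.
- tray_grip (a point): On the tray's upright wooden grip plate, 66 mm above the tray's underside (21 mm under the plate's top), 97 mm from the tray's origin along its +x. Axes as the tray's; pinch it across the tray's x.
- tray_lip (a point): Middle of the tray's open edge, on the floor's upper face: 90 mm from the tray's origin along its -x. Axes as the tray's.
- fish1: Varnished wooden red fish, 20 g, about 47 mm long (its x: nose +22 mm, white tail -25 mm), 24 mm wide (its y), 16 mm thick. Origin: centre of its underside (the fish is the same either way up). Grip it across its width. None if it is not there this time.
- fish2: Varnished wooden blue fish, 20 g, about 47 mm long (its x: nose +22 mm, white tail -25 mm), 24 mm wide (its y), 16 mm thick. Origin: centre of its underside (the fish is the same either way up). Grip it across its width. None if it is not there this time.
- fish3: Varnished wooden yellow fish, 20 g, about 47 mm long (its x: nose +22 mm, white tail -25 mm), 24 mm wide (its y), 16 mm thick. Origin: centre of its underside (the fish is the same either way up). Grip it across its width. None if it is not there this time.
- fish4: Varnished wooden green fish, 20 g, about 47 mm long (its x: nose +22 mm, white tail -25 mm), 24 mm wide (its y), 16 mm thick. Origin: centre of its underside (the fish is the same either way up). Grip it across its width. None if it is not there this time.
- fish5: Varnished wooden orange fish, 20 g, about 47 mm long (its x: nose +22 mm, white tail -25 mm), 24 mm wide (its y), 16 mm thick. Origin: centre of its underside (the fish is the same either way up). Grip it across its width. None if it is not there this time.
- fish6: Varnished wooden black fish, 20 g, about 47 mm long (its x: nose +22 mm, white tail -25 mm), 24 mm wide (its y), 16 mm thick. Origin: centre of its underside (the fish is the same either way up). Grip it across its width. None if it is not there this time.
- paint_pot: Bystander: small amber glass pot, 38 mm across, 40 mm high, standing among the fish. Origin: centre of its underside.
- water_cup: Bystander: white ceramic cup, 72 mm across, 62 mm high. Origin: centre of its underside.
- varnish: Bystander: green varnish jar, 52 mm across, 85 mm high. Origin: centre of its underside.
Mind the look-alikes: they are no part of the job. There is more than one size of the tray; the job needs the larger.

How it is judged:
By the outcome, as a careful person would: the job done as asked, in the order asked, and still so for the second after the job is handed in, with the robot touching nothing.
Of fish1, fish2, fish3, fish4, fish5, fish6 only 4 to 6 are there at a start; the rules pass over those that are not, and their reading is None.
At some moment in a run one of fish1, fish2, fish3, fish4, fish5, fish6 may be knocked a few centimetres aside while the robot is not near it.
It also fails if it takes over 208 s, if anything falls off the work surface, if the arm or the gripper's body presses on something with over 40 N, if the wrist force passes 120 N, or if a joint passes its speed limit or range.

## Working session

There is one attempt and no reset: what is moved stays moved. The work goes in short steps, Python scripts to look and compute and a tool call to move; the robot and the scene stay as the last step left them, time stands still between calls to the robot, and variables do not carry over. Pictures are saved under pics/ and viewed, at most 14 in all, crops included, and the job is handed in when it is done.

Besides the shell and the picture viewer there is one more tool, called after ">>>" by a JSON object that holds its "api" and its "payload", one argument or row to a line. apply_moves: Moves the arm, as the interface text tells. Its arguments: {"type":"object","properties":{"targets":{"type":"array","items":{"type":"array","items":{"type":"number"}}}},"required":["targets"]}

```bash
mkdir -p pics; ls
cat > a.py <<'E'
from plant import robot, snapshot, camera_params, recognise, pinpoint
import cv2,numpy as np
def snap(c,n):
    p,d=snapshot(c); cv2.imwrite(f'pics/{n}.png',p); return p,d
def proj(c,pts):
    P=camera_params(c);T=np.linalg.inv(P['T']);q=np.c_[np.atleast_2d(pts),np.ones(len(np.atleast_2d(pts)))]@T.T
    q=q[:,:3]*[1,-1,-1];u=q@P['mtx'].T;return u[:,:2]/u[:,2:]
def cloud(c,d):
    P=camera_params(c);v,u=np.mgrid[:384,:512];K=P['mtx']
    x=(u-K[0,2])/K[0,0]*d;y=(v-K[1,2])/K[1,1]*d
    X=np.stack([x,-y,-d,np.ones_like(d)],-1)@P['T'].T
    return X[...,:3]
E
python3 - <<'E'
from a import *
ps,ds=snap('side','s0');pt,dt=snap('top','t0')
cv2.imwrite('pics/both0.png',cv2.resize(np.vstack([pt]),(800,600)))
np.save('dt.npy',dt);np.save('ds.npy',ds)
for c in['top','side']:
    P=camera_params(c);print(c,P['mtx'].round(1).tolist(),P['T'].round(2).tolist(),[k for k in P])
for n in['dryer','carriage_handle','basket_in','mat','tray','tray_grip','tray_lip','fish1','fish2','fish3','fish4','fish5','fish6','paint_pot','water_cup','varnish']:
    r=pinpoint('top',n)
    print(n,[(np.round(x['point']).tolist(),round(x['conf'],2),proj('top',[x['point']])[0].round().tolist()) for x in r[:3]])
s=robot.observe();print({k:np.round(v,3).tolist() for k,v in s.items()},robot.grip_depth)
E
```

```text
pics
top [[373.8, 0.0, 245.7], [0.0, 373.8, 185.9], [0.0, 0.0, 1.0]] [[-0.01, 0.99, -0.15, 361.36], [-1.0, -0.01, 0.02, 48.4], [0.01, 0.15, 0.99, 1247.49], [0.0, 0.0, 0.0, 1.0]] ['mtx', 'T']
side [[387.4, 0.0, 259.1], [0.0, 387.4, 192.1], [0.0, 0.0, 1.0]] [[-0.97, 0.18, -0.14, 355.54], [-0.23, -0.75, 0.62, 880.02], [0.01, 0.63, 0.77, 1151.29], [0.0, 0.0, 0.0, 1.0]] ['mtx', 'T']
dryer [([482.0, 372.0, -1.0], 0.74, [143.0, 206.0])]
carriage_handle [([484.0, 342.0, 84.0], 0.87, [146.0, 203.0])]
basket_in [([484.0, 478.0, 41.0], 0.61, [107.0, 205.0]), ([507.0, -339.0, 0.0], 0.56, [355.0, 197.0])]
mat []
tray [([505.0, -339.0, -0.0], 0.75, [355.0, 197.0]), ([269.0, -440.0, -1.0], 0.69, [390.0, 268.0])]
tray_grip [([603.0, -351.0, 69.0], 0.75, [363.0, 165.0]), ([206.0, -452.0, 44.0], 0.59, [400.0, 290.0])]
tray_lip [([418.0, -334.0, 10.0], 0.95, [356.0, 223.0]), ([332.0, -426.0, 1.0], 0.66, [384.0, 249.0]), ([772.0, 130.0, 2.0], 0.48, [216.0, 122.0])]
fish1 [([535.0, 40.0, 3.0], 0.53, [242.0, 190.0]), ([632.0, 46.0, -3.0], 0.48, [240.0, 161.0]), ([427.0, -54.0, -3.0], 0.43, [271.0, 222.0])
[... 639 characters left out ...]
0], 0.48, [240.0, 161.0]), ([427.0, -54.0, -3.0], 0.43, [271.0, 222.0])]
paint_pot [([528.0, -53.0, -2.0], 0.66, [270.0, 192.0]), ([487.0, 476.0, 41.0], 0.48, [108.0, 204.0])]
water_cup [([796.0, -100.0, -1.0], 0.88, [282.0, 115.0])]
varnish [([773.0, 128.0, 3.0], 0.52, [216.0, 121.0])]
{'clock': 0.9, 'qpos': [1.087, 0.599, -0.003, 1.599, 0.002, 0.943, -0.08], 'joint_velocities': [-0.0, 0.003, -0.0, -0.001, -0.001, -0.001, -0.001], 'joint_torque': [0.001, -76.481, 1.496, -25.271, -0.053, 0.01, 0.0], 'tool_pos': [286.869, -665.858, 188.445], 'orientation': [0.979, 0.202, -0.0, 0.0], 'force': [0.393, -0.392, -0.779], 'wrist_torque': [0.002, 0.009, 0.007], 'grasp_force': 0.0, 'width': 1.0} 18.8
```

View pics/both0.png

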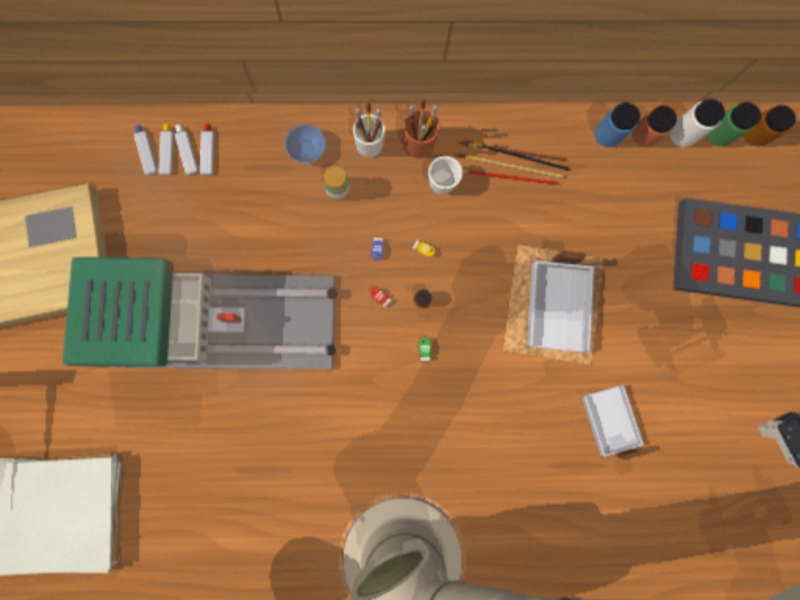

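View pics/s0.png

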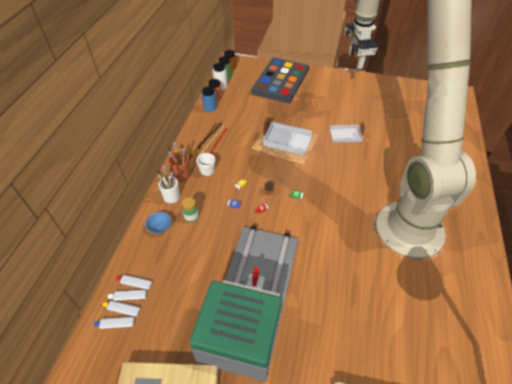

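The top view (800 px scale) shows four fish: blue (377,248), yellow (424,248), red (381,297) and green (425,349). The dark pot is at (423,298). There are two trays: the large one on the cork mat at (561,306), and a small one at (612,420) with no mat. The larger one fits the description. The carriage is partly out, with its handle at (230,318). Next I'll measure in detail and confirm with a crop.

```bash
cat >> a.py <<'E'
def fish(c='top',box=(380,720,-140,140),name=None):
    p,d=snapshot(c);X=cloud(c,d)
    m=(X[...,2]>6)&(X[...,2]<30)&(X[...,0]>box[0])&(X[...,0]<box[1])&(X[...,1]>box[2])&(X[...,1]<box[3])
    n,l,st,_=cv2.connectedComponentsWithStats(m.astype(np.uint8),connectivity=8)
    hsv=cv2.cvtColor(p,cv2.COLOR_BGR2HSV);out=[]
    for i in range(1,n):
        if st[i,4]<25: continue
        k=l==i;q=X[k][:,:2];ce=q.mean(0);w,v=np.linalg.eigh(np.cov((q-ce).T))
        s=hsv[k];b=s[s[:,1]>150] if (s[:,1]>150).sum()>4 else s
        a=np.degrees(np.arctan2(v[1,1],v[0,1]))%180
        pr=(q-ce)@v
        out.append((ce.round(1).tolist(),'ang',round(a),'ext',np.round(np.ptp(pr,axis=0)+3).tolist(),'n',int(k.sum()),'z',round(float(np.median(X[k][:,2])),1),'bgr',np.median(p[k],0).tolist()))
    return out
def yaw():
    from scipy.spatial.transform import Rotation as R
    s=robot.observe();m=R.from_quat(s['orientation']).as_matrix();return np.array(s['tool_pos']),m,np.arctan2(m[1,0],m[0,0])
def go(x,y,z,deg=None):
    "deg: wanted direction (mod 180) of closing line y; prints turn shares, then shift in shares after turn"
    p,m,ps=yaw();t=0
    if deg is not None:
        t=-(np.radians(deg)+np.pi/2-ps); t=(t+np.pi/2)%np.pi-np.pi/2
    c=ps-t
    M=np.array([[np.cos(c),np.sin(c),0],[np.sin(c),-np.cos(c),0],[0,0,-1.]])
    print('turn rz shares',round(t/.08,2),'shift',(M.T@(np.array([x,y,z])-p)/40).round(3).tolist())
E
python3 - <<'E'
from a import *
for c in('top','side'):
    for f in fish(c):print(c,*f)
p=cv2.imread('pics/t0.png')
cv2.imwrite('pics/crop0.png',cv2.resize(p[140:300,200:420],None,fx=3.6,fy=3.6,interpolation=cv2.INTER_CUBIC))
for n in['tray','tray_grip','tray_lip','mat','basket_in','carriage_handle','dryer','paint_pot']:
    print(n,[[np.round(x['point']).tolist(),round(x['conf'],2)] for x in pinpoint('side',n)[:3]])
X=cloud('top',np.load('dt.npy'))
# tray walls: heights 20..40 around
m=(abs(X[...,0]-505)<130)&(abs(X[...,1]+340)<100)&(X[...,2]>22)&(X[...,2]<36)
q=X[m][:,:2];r=cv2.minAreaRect(q.astype(np.float32));print('tray rect',r,len(q))
print('bench z',np.median(X[200:260,240:300,2]), 'trayfloor', X[197,355])
E
```

```text
top [638.6, 44.3] ang 174 ext [25.0, 51.0] n 88 z 16.3 bgr [174.0, 111.0, 111.0]
top [638.1, -56.9] ang 63 ext [29.0, 50.0] n 95 z 16.5 bgr [46.0, 181.0, 217.0]
top [536.5, 136.8] ang 179 ext [11.0, 89.0] n 32 z 15.9 bgr [83.0, 92.5, 107.0]
top [535.4, 40.3] ang 45 ext [28.0, 52.0] n 91 z 16.6 bgr [60.0, 80.0, 198.0]
top [422.9, -53.9] ang 1 ext [27.0, 46.0] n 93 z 16.6 bgr [82.0, 171.0, 107.0]
side [635.9, -52.9] ang 60 ext [34.0, 50.0] n 65 z 14.5 bgr [69.0, 200.0, 226.0]
side [525.4, -36.8] ang 9 ext [23.0, 38.0] n 39 z 17.2 bgr [43.0, 87.0, 145.0]
side [419.7, -49.4] ang 177 ext [28.0, 48.0] n 68 z 15.0 bgr [110.5, 179.0, 114.0]
side [636.1, 48.7] ang 171 ext [27.0, 49.0] n 74 z 15.1 bgr [178.5, 111.5, 109.5]
side [533.0, 45.5] ang 48 ext [29.0, 50.0] n 73 z 15.4 bgr [68.0, 86.0, 197.0]
tray [[[267.0, -440.0, 4.0], 0.96], [[509.0, -342.0, 0.0], 0.76]]
tray_grip [[[204.0, -458.0, 46.0], 0.9], [[608.0, -352.0, 72.0], 0.6]]
tray_lip [[[415.0, -332.0, 7.0], 0.86], [[325.0, -424.0, 4.0], 0.75]]
mat [[[516.0, -337.0, 3.0], 0.67]]
basket_in [[[536.0, 43.0, 4.0], 0.63]]
carriage_handle [[[484.0, 344.0, 78.0], 0.96], [[517.0, -337.0, 4.0], 0.51]]
dryer [[[488.0, 371.0, -2.0], 0.73], [[519.0, -338.0, 2.0], 0.65]]
paint_pot [[[529.0, -50.0, -2.0], 0.63], [[485.0, 349.0, 81.0], 0.22]]
tray rect ((514.3771362304688, -343.36187744140625), (126.54077911376953, 189.49009704589844), 83.4750747680664) 278
bench z 1.2138717982918479 trayfloor [ 505.40390843 -337.20775627    6.80463704]
```

View pics/crop0.png

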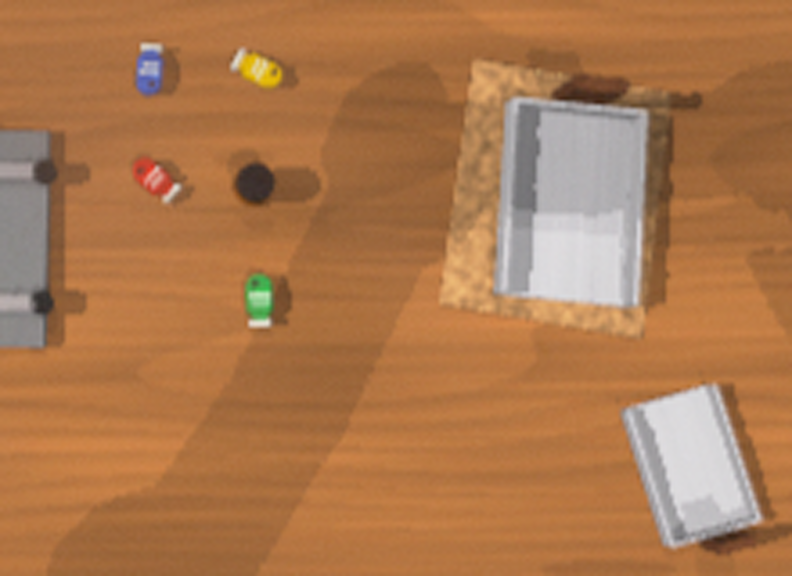

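The crop confirms it: the large tray at crop (572,200) stands on the cork mat, with its dark grip at (590,88), the far +x side. The small look-alike at (692,465) stands off the mat, so I'll leave it alone.

Run:
```python
from a import *
go(637,46,100,83)
p=cv2.imread('pics/t0.png').astype(int)
# mat outline: cork texture is lighter/yellower than bench? use depth + polygon corners by hand
c=np.array([[477,60],[665,92],[645,335],[440,303]])/3.6+[200,140]
P=camera_params('top');K=P['mtx'];T=P['T']
r=np.c_[(c-K[:2,2])/K[0,0]*[1,-1],-np.ones(4)]@T[:3,:3].T
q=T[:3,3]+r*((4-T[2,3])/r[:,2])[:,None];print(q.round(),q.mean(0))
```

```text
turn rz shares 6.61 shift [6.519, -18.729, 2.211]
[[ 645. -269.    4.]
 [ 613. -446.    4.]
 [ 385. -412.    4.]
 [ 416. -224.    4.]] [ 514.55229022 -337.50263735    4.        ]
```

>>> {"api": "apply_moves", "payload": {
  "targets": [
    [60,0,0,0,0,0,0.945],
    [60,0,0,0,0,0,0.945],
    [60,0,0,0,0,0,0.945],
    [60,0,0,0,0,0,0.945],
    [60,0,0,0,0,0,0.945],
    [60,0,0,0,0,0,0.945],
    [60,0,0,0,0,0,0.945]
  ]
}}

```text
clock: 1.98
tool_pos: [286.9, -665.8, 188.5]
orientation: [0.998, -0.063, 0.0, 0.0]
force: [-0.3, 0.1, -0.2]
width: 0.65
grasp_force: 0.0
```

>>> {"api": "apply_moves", "payload": {
  "targets": [
    [60,0.326,-0.936,0,0,0,0],
    [60,0.326,-0.936,0,0,0,0],
    [60,0.326,-0.936,0,0,0,0],
    [60,0.326,-0.936,0,0,0,0],
    [60,0.326,-0.936,0,0,0,0],
    [60,0.326,-0.936,0,0,0,0],
    [60,0.326,-0.936,0,0,0,0],
    [60,0.326,-0.936,0,0,0,0]
  ]
}}

```text
clock: 2.65
tool_pos: [427.6, -379.6, 188.7]
orientation: [0.998, -0.061, 0.0, 0.0]
force: [1.4, 0.0, 0.4]
width: 0.642
grasp_force: 0.0
```

>>> {"api": "apply_moves", "payload": {
  "targets": [
    [60,0.326,-0.936,0,0,0,0],
    [60,0.326,-0.936,0,0,0,0],
    [60,0.326,-0.936,0,0,0,0],
    [60,0.326,-0.936,0,0,0,0],
    [60,0.326,-0.936,0,0,0,0],
    [60,0.326,-0.936,0,0,0,0],
    [60,0.326,-0.936,0,0,0,0],
    [60,0.326,-0.936,0,0,0,0]
  ]
}}

```text
clock: 3.32
tool_pos: [567.8, -94.8, 188.7]
orientation: [0.998, -0.061, 0.0, 0.0]
force: [0.3, -0.3, 0.4]
width: 0.646
grasp_force: 0.0
```

>>> {"api": "apply_moves", "payload": {
  "targets": [
    [60,0.326,-0.936,0.3,0,0,0],
    [60,0.326,-0.936,0.3,0,0,0],
    [60,0.326,-0.936,0.3,0,0,0],
    [60,0.326,-0.936,0.3,0,0,0],
    [60,0,0,0.5,0,0,0],
    [60,0,0,0.5,0,0,0],
    [60,0,0,0,0,0,0]
  ]
}}

```text
clock: 3.9
tool_pos: [635.1, 46.5, 96.9]
orientation: [0.998, -0.06, -0.003, 0.001]
force: [-0.4, -0.3, -0.4]
width: 0.644
grasp_force: 0.0
```

Run:
```python
from a import *
p,m,ps=yaw();print(p,np.degrees(ps)-90,robot.observe()['clock'])
for c in('top','side'):
    for f in fish(c):print(c,*f)
go(637,46,40,83)
```

```text
[635.06519129  46.50820809  96.8511379 ] -96.89949660450625 3.9
side [636.1, -52.0] ang 63 ext [29.0, 49.0] n 66 z 14.6 bgr [69.0, 185.5, 219.0]
side [524.7, -36.8] ang 9 ext [23.0, 38.0] n 42 z 15.0 bgr [44.0, 85.5, 141.5]
side [420.4, -48.7] ang 175 ext [31.0, 48.0] n 73 z 14.5 bgr [96.0, 176.0, 116.0]
side [636.7, 49.7] ang 174 ext [31.0, 51.0] n 77 z 15.2 bgr [178.0, 108.0, 106.0]
side [532.9, 45.3] ang 48 ext [31.0, 51.0] n 73 z 15.2 bgr [67.0, 87.0, 196.0]
turn rz shares -0.01 shift [0.004, -0.021, 1.505]
```

>>> {"api": "apply_moves", "payload": {
  "targets": [
    [60,0,-0.02,0.7,0,0,0],
    [60,0,0,0.7,0,0,0],
    [60,0,0,0.65,0,0,0],
    [60,0,0,0.28,0,0,0],
    [60,0,0,0,0,0,0],
    [0,0,0,0,0,0,0],
    [0,0,0,0,0,0,0],
    [0,0,0,0,0,0,0]
  ]
}}

```text
clock: 4.67
tool_pos: [638.4, 46.3, 9.1]
orientation: [0.998, -0.061, 0.001, -0.0]
force: [-0.1, 0.2, -0.3]
width: 0.482
grasp_force: 0.0
```

>>> {"api": "apply_moves", "payload": {
  "targets": [
    [0,0,0,0,0,0,0],
    [0,0,0,0,0,0,0],
    [0,0,0,-0.5,0,0,0],
    [0,0,0,-1,0,0,0],
    [0,0,0,-1,0,0,0],
    [0,0,0,-0.2,0,0,0],
    [0,0,0,0,0,0,0]
  ]
}}

```text
clock: 5.25
tool_pos: [639.4, 46.5, 119.0]
orientation: [0.998, -0.061, 0.003, -0.001]
force: [0.5, -0.4, 0.1]
width: 0.014
grasp_force: 0.0
```

Run:
```python
from a import *
go(553,-346,110,84)
```

```text
turn rz shares -0.22 shift [-1.122, 9.984, 0.225]
```

The fingers are slow and I lifted before they had closed. I'll look again and retry with more closing rows.

Run:
```python
from a import *
for f in fish('side'):print(*f)
print(yaw()[0])
go(637,46,3,83)
```

```text
[636.5, -51.4] ang 66 ext [27.0, 56.0] n 66 z 14.2 bgr [81.0, 199.5, 226.0]
[525.0, -36.8] ang 8 ext [20.0, 38.0] n 38 z 14.9 bgr [44.0, 86.5, 144.0]
[420.4, -48.4] ang 2 ext [30.0, 47.0] n 70 z 15.8 bgr [101.0, 175.0, 115.5]
[636.8, 48.9] ang 174 ext [29.0, 49.0] n 74 z 14.8 bgr [178.0, 109.0, 105.5]
[532.9, 45.4] ang 49 ext [29.0, 52.0] n 73 z 14.7 bgr [68.0, 86.0, 197.0]
[637.97144021  46.4983743  116.69181102]
turn rz shares -0.0 shift [-0.023, 0.015, 2.842]
```

>>> {"api": "apply_moves", "payload": {
  "targets": [
    [50,0,0,0,0,0,0],
    [50,0,0,0.5,0,0,0],
    [50,0,0,0.8,0,0,0],
    [50,0,0,0.8,0,0,0],
    [50,0,0,0.5,0,0,0],
    [50,0,0,0.22,0,0,0],
    [50,0,0,0,0,0,0],
    [50,0,0,0,0,0,0]
  ]
}}

```text
clock: 5.97
tool_pos: [636.6, 46.1, 1.6]
orientation: [0.998, -0.061, -0.001, 0.0]
force: [0.1, 0.0, -0.9]
width: 0.517
grasp_force: 0.0
```

>>> {"api": "apply_moves", "payload": {
  "targets": [
    [10,0,0,0,0,0,0],
    [10,0,0,0,0,0,0],
    [10,0,0,0,0,0,0],
    [10,0,0,0,0,0,0],
    [10,0,0,0,0,0,0],
    [10,0,0,0,0,0,0],
    [10,0,0,0,0,0,0]
  ]
}}

```text
clock: 6.55
tool_pos: [637.3, 46.4, 2.6]
orientation: [0.998, -0.061, 0.0, -0.0]
force: [-0.4, -0.6, -0.1]
width: 0.121
grasp_force: 0.0
```

>>> {"api": "apply_moves", "payload": {
  "targets": [
    [10,0,0,-0.5,0,0,0],
    [10,0,0,-0.8,0,0,0],
    [10,0,0,-0.8,0,0,0],
    [10,0,0,-0.5,0,0,0],
    [10,0,0,-0.1,0,0,0],
    [10,0,0,0,0,0,0]
  ]
}}

```text
clock: 7.05
tool_pos: [638.1, 46.5, 112.0]
orientation: [0.998, -0.061, 0.001, -0.0]
force: [0.3, -0.7, -0.7]
width: 0.111
grasp_force: 0.0
```

Run:
```python
from a import *
print(yaw()[0]);go(553,-346,110,84)
```

```text
[638.09997058  46.4736132  111.96008874]
turn rz shares -0.22 shift [-1.09, 9.98, 0.049]
```

Run:
```python
from a import *
for f in fish('side'):print(*f)
p,_=snap('side','s1');p2,_=snap('top','t1')
a=cv2.resize(p[160:240,200:320],(780,520),interpolation=cv2.INTER_CUBIC)
cv2.imwrite('pics/c1.png',a)
```

```text
[635.7, -52.6] ang 62 ext [28.0, 47.0] n 65 z 14.0 bgr [75.0, 200.0, 225.0]
[523.7, -37.0] ang 7 ext [24.0, 38.0] n 40 z 15.0 bgr [44.0, 87.0, 144.0]
[420.3, -50.0] ang 175 ext [41.0, 48.0] n 72 z 14.6 bgr [100.5, 175.5, 116.5]
[636.4, 48.9] ang 173 ext [25.0, 51.0] n 75 z 15.0 bgr [179.0, 110.0, 106.0]
[532.6, 45.1] ang 47 ext [30.0, 53.0] n 75 z 15.0 bgr [68.0, 88.0, 195.0]
```

View pics/c1.png

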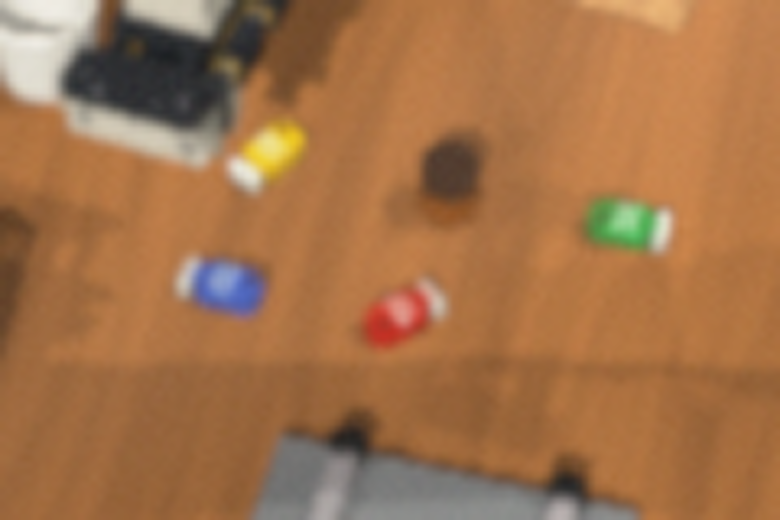

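Run:
```python
from a import *
print(proj('side',[[638,46.5,112],[637,47,8]]),robot.observe()['orientation'],robot.observe()['qpos'])
p,_=snap('side','s2')
cv2.imwrite('pics/c2.png',cv2.resize(p[60:240,130:330],(800,720),interpolation=cv2.INTER_CUBIC)[:600])
X=cloud('side',snapshot('side')[1]);
m=(X[...,2]>70)&(X[...,2]<260)&(X[...,1]>-200)&(X[...,1]<200)&(X[...,0]>450)
q=X[m];
for z in range(70,260,20):
    k=q[(q[:,2]>z)&(q[:,2]<z+20)]
    if len(k):print(z,len(k),k.min(0).round(),k.max(0).round())
```

```text
[[232.74201433 186.2067093 ]
 [234.25477141 204.41008992]] [ 9.98133735e-01 -6.10575352e-02 -9.96200961e-04  1.79429262e-04] [-0.22527298  0.58852857  0.09633189  1.87915895 -0.08512476  0.67984835
 -1.77168893]
70 700 [ 752. -197.   70.] [1236.  199.   90.]
90 444 [ 785. -199.   90.] [1237.  199.  110.]
110 409 [ 852. -200.  110.] [1237.  198.  130.]
130 466 [ 625. -200.  130.] [1237.  200.  150.]
150 419 [ 625. -199.  150.] [1237.  199.  170.]
170 375 [ 628. -200.  170.] [1238.  198.  190.]
190 385 [1226. -199.  190.] [1237.  199.  210.]
210 431 [ 592. -199.  210.] [1237.  200.  230.]
230 658 [ 591. -200.  230.] [1239.  200.  250.]
250 290 [ 590. -197.  250.] [1237.  200.  260.]
```

View pics/c2.png

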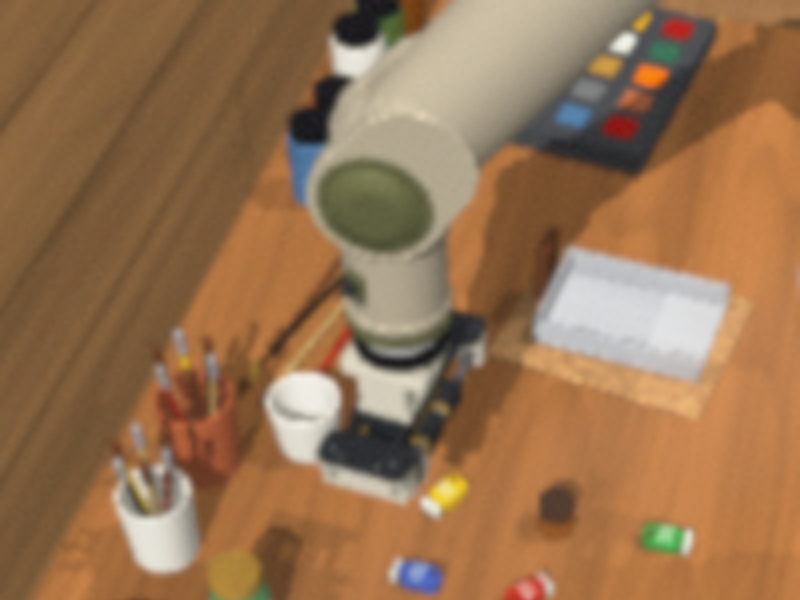

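Run:
```python
from a import *
for c in('side','top'):
    p,d=snapshot(c);X=cloud(c,d)
    q=X[(X[...,2]>25)&(X[...,2]<300)&(abs(X[...,1]-46)<110)&(X[...,0]>540)&(X[...,0]<735)]
    for z in range(20,300,10):
        k=q[(q[:,2]>z)&(q[:,2]<=z+10)]
        if len(k):print(c,z,len(k),k.min(0).round(),k.max(0).round())
    print(c,[ (x['point'],x['conf']) for x in pinpoint(c,'varnish')[:1]])
p,d=snapshot('side');X=cloud('side',d)
print(X[150:200:3,215:245:4,2].round().astype(int))
```

```text
side 20 6 [540. 139.  26.] [548. 149.  29.]
side 30 2 [541. -51.  37.] [542. -43.  39.]
side 40 1 [541. -44.  41.] [541. -44.  41.]
side 140 7 [625.  32. 143.] [630.  64. 150.]
side 150 11 [625.  31. 152.] [629.  69. 159.]
side 160 11 [625.  31. 161.] [629.  68. 169.]
side 170 6 [627.  45. 172.] [632.  69. 179.]
side 220 39 [592. -30. 222.] [677. 138. 230.]
side 230 106 [591. -29. 230.] [681. 138. 240.]
side 240 137 [592. -28. 240.] [677. 143. 250.]
side 250 76 [590. -36. 250.] [679. 144. 260.]
side 260 353 [591. -42. 260.] [681. 145. 270.]
side 270 41 [604. -19. 270.] [662. 144. 279.]
side 280 28 [620.  78. 280.] [660.  91. 290.]
side 290 29 [619.  81. 290.] [659.  91. 300.]
side [([771.6, 130.0, -3.2], 0.61)]
top 20 17 [540. 131.  25.] [551. 153.  29.]
top 30 4 [540. 147.  30.] [547. 153.  32.]
top 220 1 [613. 128. 228.] [613. 128. 228.]
top 230 7 [613. 105. 235.] [621. 133. 240.]
top 240 16 [613. 102. 240.] [621. 135. 250.]
top 250 9 [612. 102. 253.] [661. 140. 259.]
top 260 349 [612. -51. 260.] [684. 142. 270.]
top 270 26 [616. -48. 270.] [683. 138. 272.]
top [([774.1, 128.3, 0.2], 0.63)]
[[ 315  316  323  325  321  320  312   -2]
 [   1  306  313  315  313  313  270    2]
 [  -4    2  297  305  309  311  259  248]
 [  -2   -1  283  288  296  273  248  246]
 [  -2  248  272  277  282  267  243  237]
 [   2  268  264  267  265  251  247    1]
 [ 267  265  239  241  270  246  243    1]
 [ 269  271  267  264  256  245   -3    1]
 [ 267  268  264  265  267  174    0    1]
 [ 254  262  266  265  266  161   -2   -1]
 [ 233  235  250  260  252  140   -1   19]
 [   5    0  228  230  237   -8   20   16]
 [  -1    3   -2    6    1   -1   16   14]
 [   1    5    4   -2   -1    2    9    2]
 [  -1    1   -1    1    1    0   -5   -3]
 [   2   -3    2   -4   -1   -3    1   -2]
 [   0   -2   -3 1151    3   -3   -2    0]]
```

Depth shows the fingertip at about z = 140, but the reported TCP z is 112. The real gripper therefore sits about 27 mm higher than reported, and it closed above the fish. I'll probe downward gently with the fingers open.

>>> {"api": "apply_moves", "payload": {
  "targets": [
    [56,0,0,0.3,0,0,0],
    [56,0,0,0.7,0,0,0],
    [56,0,0,0.8,0,0,0],
    [56,0,0,0.7,0,0,0],
    [56,0,0,0.35,0,0,0],
    [56,0,0,0.15,0,0,0],
    [56,0,0,0,0,0,0],
    [56,0,0,0,0,0,0]
  ]
}}

```text
clock: 8.22
tool_pos: [637.4, 46.2, -9.6]
orientation: [0.998, -0.061, -0.0, 0.0]
force: [-0.3, 0.2, -0.7]
width: 0.594
grasp_force: 0.0
```

```bash
cat >> a.py <<'E'
def grip(r=110):
    P,_,_=yaw()
    for c in('side','top'):
        p,d=snapshot(c);X=cloud(c,d);k=X[(np.hypot(X[...,0]-P[0],X[...,1]-P[1])<r)&(X[...,2]>P[2]+5)&(X[...,2]<P[2]+190)]
        h=np.histogram(k[:,2]-P[2],bins=np.arange(0,190,10))[0];print(c,P.round(1),h.tolist())
E
python3 - <<'E'
from a import *
grip();s=robot.observe();print(s['force'],s['width'],s['tool_pos'])
E
```

```text
side [637.4  46.2  -9.6] [812, 714, 82, 6, 8, 2, 4, 3, 2, 6, 1, 24, 72, 118, 71, 296, 53, 24]
top [637.4  46.2  -9.6] [0, 0, 0, 0, 0, 0, 0, 0, 0, 0, 0, 0, 0, 0, 0, 69, 44, 0]
[ 0.57421994 -0.63070345  0.01420377] 0.6007061646324172 [638.02465274  46.34459675  -8.54871394]
```

>>> {"api": "apply_moves", "payload": {
  "targets": [
    [56,0,0,0.15,0,0,0],
    [56,0,0,0.1,0,0,0],
    [56,0,0,0,0,0,0],
    [56,0,0,0,0,0,0]
  ]
}}

```text
clock: 8.65
tool_pos: [637.1, 46.3, -19.6]
orientation: [0.998, -0.061, -0.0, 0.0]
force: [0.3, 0.3, -0.8]
width: 0.604
grasp_force: 0.0
```

>>> {"api": "apply_moves", "payload": {
  "targets": [
    [56,0,0,0.08,0,0,0],
    [56,0,0,0,0,0,0],
    [56,0,0,0,0,0,0]
  ]
}}

```text
clock: 8.9
tool_pos: [637.1, 46.3, -23.0]
orientation: [0.998, -0.061, -0.0, 0.0]
force: [-0.7, 0.7, -0.2]
width: 0.598
grasp_force: 0.0
```

>>> {"api": "apply_moves", "payload": {
  "targets": [
    [10,0,0,0,0,0,0],
    [10,0,0,0,0,0,0],
    [10,0,0,0,0,0,0],
    [10,0,0,0,0,0,0],
    [10,0,0,0,0,0,0],
    [10,0,0,0,0,0,0],
    [10,0,0,0,0,0,0],
    [10,0,0,0,0,0,0]
  ]
}}

```text
clock: 9.57
tool_pos: [637.2, 46.3, -22.8]
orientation: [0.998, -0.061, -0.0, 0.0]
force: [0.0, -0.7, 0.7]
width: 0.254
grasp_force: 30.0
```

Gripped at 23.6 mm width. Reported z runs about 27 mm low, so I'll take fish-on-bench as TCP −23 and fish-on-tray as about −13.

>>> {"api": "apply_moves", "payload": {
  "targets": [
    [10,0,0,-0.5,0,0,0],
    [10,0,0,-0.8,0,0,0],
    [10,0,0,-0.8,0,0,0],
    [10,0,0,-0.6,0,0,0],
    [10,0,0,0,0,0,0],
    [10,0,0,0,0,0,-0.22],
    [10,0,0,0,0,0,0]
  ]
}}

```text
clock: 10.15
tool_pos: [636.8, 46.4, 84.8]
orientation: [0.999, -0.052, -0.0, 0.0]
force: [-0.4, -0.5, -1.0]
width: 0.253
grasp_force: 30.0
```

>>> {"api": "apply_moves", "payload": {
  "targets": [
    [10,-0.055,0.5,0,0,0,0],
    [10,-0.1,0.92,0,0,0,0],
    [10,-0.1,0.92,0,0,0,0],
    [10,-0.1,0.92,0,0,0,0],
    [10,-0.1,0.92,0,0,0,0],
    [10,-0.1,0.92,0,0,0,0],
    [10,-0.1,0.92,0,0,0,0],
    [10,-0.1,0.92,0,0,0,0]
  ]
}}

```text
clock: 10.82
tool_pos: [576.6, -227.9, 83.5]
orientation: [0.999, -0.052, -0.001, -0.0]
force: [-0.1, -0.2, 0.4]
width: 0.258
grasp_force: 30.0
```

>>> {"api": "apply_moves", "payload": {
  "targets": [
    [10,-0.1,0.92,0,0,0,0],
    [10,-0.1,0.92,0,0,0,0],
    [10,-0.085,0.78,0,0,0,0],
    [10,-0.05,0.42,0,0,0,0],
    [10,0,0,0,0,0,0],
    [10,0,0,0,0,0,0]
  ]
}}

```text
clock: 11.32
tool_pos: [550.8, -346.7, 83.5]
orientation: [0.999, -0.053, -0.001, -0.001]
force: [-0.3, 0.6, -1.3]
width: 0.257
grasp_force: 30.0
```

Run:
```python
from a import *
print(yaw()[0],robot.observe()['width']);go(553,-346,-13,84)
X=cloud('top',snapshot('top')[1]);
for n in('tray','tray_grip','tray_lip'):
  for c in('side','top'):
    print(n,c,[(np.round(x['point']).tolist(),round(x['conf'],2)) for x in pinpoint(c,n)[:2]])
```

```text
[ 550.75092436 -346.6941332    83.52981089] 0.25740171512492566
turn rz shares -0.03 shift [0.054, -0.023, 2.413]
tray side [([270.0, -439.0, 2.0], 0.74)]
tray top [([504.0, -341.0, 4.0], 0.75)]
tray_grip side [([606.0, -355.0, 72.0], 0.79), ([205.0, -459.0, 48.0], 0.74)]
tray_grip top [([601.0, -351.0, 69.0], 0.67)]
tray_lip side [([325.0, -421.0, 2.0], 0.69), ([417.0, -332.0, 8.0], 0.66)]
tray_lip top [([418.0, -336.0, 8.0], 0.6), ([329.0, -426.0, -1.0], 0.36)]
```

>>> {"api": "apply_moves", "payload": {
  "targets": [
    [10,0,0,0.6,0,0,0],
    [10,0,0,0.8,0,0,0],
    [10,0,0,0.6,0,0,0],
    [10,0,0,0.3,0,0,0],
    [10,0,0,0.1,0,0,0],
    [10,0,0,0,0,0,0],
    [10,0,0,0,0,0,0]
  ]
}}

```text
clock: 12.25
tool_pos: [552.8, -346.3, -9.9]
orientation: [0.999, -0.052, 0.0, 0.0]
force: [-1.3, 0.6, 0.2]
width: 0.255
grasp_force: 30.0
```

>>> {"api": "apply_moves", "payload": {
  "targets": [
    [38,0,0,0,0,0,0],
    [38,0,0,0,0,0,0],
    [38,0,0,0,0,0,0],
    [38,0,0,-0.5,0,0,0],
    [38,0,0,-0.9,0,0,0],
    [56,0,0,-0.9,0,0,0],
    [56,0,0,-0.2,0,0,0],
    [56,0,0,0,0,0,0]
  ]
}}

```text
clock: 12.92
tool_pos: [553.9, -347.3, 93.0]
orientation: [0.999, -0.052, 0.003, 0.001]
force: [0.8, -0.5, -0.2]
width: 0.568
grasp_force: 0.0
```

Run:
```python
from a import *
print(yaw()[0],robot.observe()['width']);go(636.5,-55,80,153)
for f in fish('top'):print(*f)
for f in fish('top',(420,610,-420,-270)):print(*f)
```

```text
[ 553.92604813 -347.31288004   92.98902192] 0.5682371415471769
turn rz shares -15.06 shift [7.449, -1.478, 0.325]
[638.1, -57.2] ang 61 ext [33.0, 50.0] n 96 z 16.4 bgr [39.5, 162.0, 195.0]
[540.9, 136.7] ang 180 ext [11.0, 80.0] n 32 z 18.2 bgr [78.5, 88.5, 106.0]
[535.1, 39.6] ang 45 ext [28.0, 49.0] n 94 z 17.0 bgr [55.5, 81.0, 200.5]
[422.9, -53.9] ang 0 ext [27.0, 46.0] n 94 z 16.3 bgr [76.5, 154.5, 105.5]
[496.2, -339.6] ang 13 ext [164.0, 207.0] n 1480 z 9.9 bgr [203.0, 199.0, 202.0]
```

>>> {"api": "apply_moves", "payload": {
  "targets": [
    [56,0,0,0,0,0,-1],
    [56,0,0,0,0,0,-1],
    [56,0,0,0,0,0,-1],
    [56,0,0,0,0,0,-1],
    [56,0,0,0,0,0,-1],
    [56,0,0,0,0,0,-1],
    [56,0,0,0,0,0,-1],
    [56,0,0,0,0,0,-1]
  ]
}}

```text
clock: 13.68
tool_pos: [551.0, -345.4, 87.0]
orientation: [0.964, 0.266, -0.001, -0.001]
force: [-0.6, 0.7, 0.2]
width: 0.604
grasp_force: 0.0
```

>>> {"api": "apply_moves", "payload": {
  "targets": [
    [56,0,0,0,0,0,-1],
    [56,0,0,0,0,0,-1],
    [56,0,0,0,0,0,-1],
    [56,0,0,0,0,0,-1],
    [56,0,0,0,0,0,-1],
    [56,0,0,0,0,0,-1],
    [56,0,0,0,0,0,-1],
    [56,0,0,0,0,0,0]
  ]
}}

```text
clock: 14.35
tool_pos: [551.0, -345.5, 87.1]
orientation: [0.853, 0.522, -0.0, -0.002]
force: [0.3, -0.6, -0.3]
width: 0.602
grasp_force: 0.0
```

>>> {"api": "apply_moves", "payload": {
  "targets": [
    [56,0.5,-0.1,0,0,0,0],
    [56,0.9,-0.18,0,0,0,0],
    [56,0.97,-0.19,0,0,0,0],
    [56,0.97,-0.19,0,0,0,0],
    [56,0.97,-0.19,0,0,0,0],
    [56,0.97,-0.19,0,0,0,0],
    [56,0.97,-0.19,0,0,0,0],
    [56,0.9,-0.18,0,0,0,0]
  ]
}}

```text
clock: 15.02
tool_pos: [632.5, -63.3, 87.9]
orientation: [0.854, 0.52, -0.001, -0.001]
force: [-0.3, -1.0, -0.3]
width: 0.602
grasp_force: 0.0
```

>>> {"api": "apply_moves", "payload": {
  "targets": [
    [56,0.3,-0.07,0.5,0,0,0],
    [56,0,0,0.5,0,0,0],
    [56,0,0,0,0,0,0],
    [56,0,0,0,0,0,0]
  ]
}}

```text
clock: 15.35
tool_pos: [634.4, -54.2, 47.5]
orientation: [0.854, 0.52, -0.002, -0.001]
force: [-0.1, -0.2, 0.4]
width: 0.604
grasp_force: 0.0
```

Run:
```python
from a import *
print(yaw()[0]);go(637,-55,-23,153)
for f in fish('side'):print(*f)
```

```text
[634.40047817 -54.15017603  47.48681784]
turn rz shares -0.07 shift [0.011, 0.068, 1.762]
[636.1, -53.8] ang 68 ext [41.0, 50.0] n 66 z 14.9 bgr [74.0, 198.0, 225.0]
[525.0, -36.8] ang 4 ext [21.0, 39.0] n 39 z 15.8 bgr [46.0, 86.0, 141.0]
[420.0, -49.4] ang 175 ext [28.0, 48.0] n 66 z 15.7 bgr [101.5, 173.5, 110.0]
[532.9, 45.3] ang 48 ext [30.0, 51.0] n 76 z 15.0 bgr [63.0, 78.0, 175.5]
```

>>> {"api": "apply_moves", "payload": {
  "targets": [
    [56,0,0.04,0.5,0,0,0],
    [56,0,0,0.6,0,0,0],
    [56,0,0,0.4,0,0,0],
    [56,0,0,0.2,0,0,0],
    [56,0,0,0,0,0,0],
    [56,0,0,0,0,0,0],
    [10,0,0,0,0,0,0],
    [10,0,0,0,0,0,0]
  ]
}}

```text
clock: 16.07
tool_pos: [638.1, -55.1, -17.5]
orientation: [0.854, 0.52, 0.001, 0.0]
force: [0.5, 0.3, 0.2]
width: 0.503
grasp_force: 0.0
```

>>> {"api": "apply_moves", "payload": {
  "targets": [
    [10,0,0,0,0,0,0],
    [10,0,0,0,0,0,0],
    [10,0,0,0,0,0,0],
    [10,0,0,0,0,0,0],
    [10,0,0,0,0,0,0],
    [10,0,0,0,0,0,0]
  ]
}}

```text
clock: 16.57
tool_pos: [637.5, -54.8, -18.5]
orientation: [0.854, 0.521, 0.0, 0.0]
force: [-0.5, -0.1, 5.4]
width: 0.255
grasp_force: 30.0
```

>>> {"api": "apply_moves", "payload": {
  "targets": [
    [10,0,0,-0.5,0,0,0],
    [10,0,0,-0.8,0,0,0],
    [10,0,0,-0.8,0,0,0],
    [10,0,0,-0.5,0,0,0],
    [10,0,0,-0.1,0,0,0],
    [10,0,0,0,0,0,0],
    [10,0,0,0,0,0,0]
  ]
}}

```text
clock: 17.15
tool_pos: [636.8, -54.9, 88.5]
orientation: [0.854, 0.521, -0.0, -0.0]
force: [0.6, -0.8, -1.3]
width: 0.252
grasp_force: 30.0
```

Run:
```python
from a import *
print(yaw()[0]);go(506,-313,-12,174)
```

```text
[636.80491759 -54.94029179  88.4631892 ]
turn rz shares -4.64 shift [-6.758, -2.578, 2.512]
```

>>> {"api": "apply_moves", "payload": {
  "targets": [
    [10,0,0,0,0,0,-0.93],
    [10,0,0,0,0,0,-0.93],
    [10,0,0,0,0,0,-0.93],
    [10,0,0,0,0,0,-0.93],
    [10,0,0,0,0,0,-0.92],
    [10,0,0,0,0,0,0]
  ]
}}

```text
clock: 17.65
tool_pos: [636.1, -54.9, 87.1]
orientation: [0.742, 0.671, -0.001, -0.001]
force: [-0.3, -0.4, 0.1]
width: 0.25
grasp_force: 30.0
```

>>> {"api": "apply_moves", "payload": {
  "targets": [
    [10,-0.5,-0.2,0,0,0,0],
    [10,-0.9,-0.34,0,0,0,0],
    [10,-0.9,-0.34,0,0,0,0],
    [10,-0.9,-0.34,0,0,0,0],
    [10,-0.9,-0.34,0,0,0,0],
    [10,-0.9,-0.34,0,0,0,0],
    [10,-0.9,-0.34,0,0,0,0],
    [10,-0.6,-0.24,0,0,0,0]
  ]
}}

```text
clock: 18.32
tool_pos: [508.5, -306.5, 87.7]
orientation: [0.745, 0.667, -0.001, -0.001]
force: [0.1, -0.1, 0.2]
width: 0.251
grasp_force: 30.0
```

>>> {"api": "apply_moves", "payload": {
  "targets": [
    [10,-0.26,-0.1,0,0,0,0],
    [10,0,0,0.3,0,0,0],
    [10,0,0,0.6,0,0,0],
    [10,0,0,0.7,0,0,0],
    [10,0,0,0.5,0,0,0],
    [10,0,0,0.2,0,0,0],
    [10,0,0,0.08,0,0,0],
    [10,0,0,0,0,0,0]
  ]
}}

```text
clock: 18.98
tool_pos: [507.0, -311.2, -6.9]
orientation: [0.742, 0.67, 0.0, -0.001]
force: [-0.3, -0.2, 0.3]
width: 0.252
grasp_force: 30.0
```

>>> {"api": "apply_moves", "payload": {
  "targets": [
    [38,0,0,0,0,0,0],
    [38,0,0,0,0,0,0],
    [38,0,0,0,0,0,0],
    [38,0,0,-0.5,0,0,0],
    [38,0,0,-0.9,0,0,0],
    [56,0,0,-0.9,0,0,0],
    [56,0,0,-0.2,0,0,0],
    [56,0,0,0,0,0,0]
  ]
}}

```text
clock: 19.65
tool_pos: [508.3, -314.2, 97.7]
orientation: [0.743, 0.669, 0.001, 0.003]
force: [0.7, 0.2, -0.1]
width: 0.568
grasp_force: 0.0
```

Run:
```python
from a import *
print(yaw()[0]);go(534,42,80,136)
for f in fish('side'):print(*f)
p,_=snap('side','s3');cv2.imwrite('pics/c3.png',cv2.resize(p[110:220,210:330],(720,660),interpolation=cv2.INTER_CUBIC)[:600])
```

```text
[ 508.25759948 -314.24120764   97.67945649]
turn rz shares 8.28 shift [6.854, -5.724, 0.442]
[524.6, -36.9] ang 8 ext [21.0, 38.0] n 37 z 14.8 bgr [44.0, 86.0, 143.0]
[420.1, -49.3] ang 1 ext [32.0, 47.0] n 71 z 14.1 bgr [93.0, 164.0, 108.0]
[532.8, 44.6] ang 47 ext [26.0, 59.0] n 76 z 14.4 bgr [70.5, 85.0, 197.0]
```

View pics/c3.png

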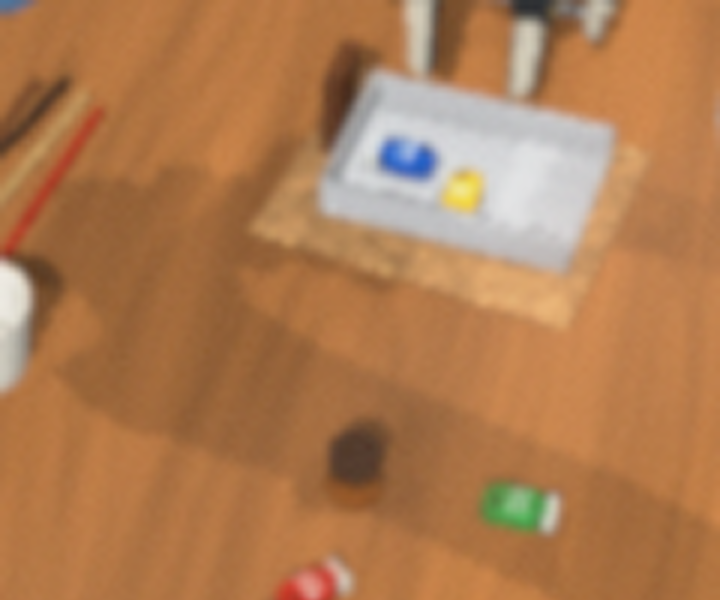

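The side crop shows blue at (408,157) and yellow at (462,190) lying flat in the large tray. Red is next.

>>> {"api": "apply_moves", "payload": {
  "targets": [
    [56,0,0,0,0,0,1],
    [56,0,0,0,0,0,1],
    [56,0,0,0,0,0,1],
    [56,0,0,0,0,0,1],
    [56,0,0,0,0,0,1],
    [56,0,0,0,0,0,1],
    [56,0,0,0,0,0,1],
    [56,0,0,0,0,0,1]
  ]
}}

```text
clock: 20.42
tool_pos: [505.5, -312.6, 92.2]
orientation: [0.917, 0.4, -0.001, -0.001]
force: [-0.1, 0.1, -0.1]
width: 0.602
grasp_force: 0.0
```

>>> {"api": "apply_moves", "payload": {
  "targets": [
    [56,0.4,-0.33,0,0,0,0.28],
    [56,0.7,-0.58,0,0,0,0],
    [56,0.7,-0.58,0,0,0,0],
    [56,0.7,-0.58,0,0,0,0],
    [56,0.7,-0.58,0,0,0,0],
    [56,0.7,-0.58,0,0,0,0],
    [56,0.7,-0.58,0,0,0,0],
    [56,0.7,-0.58,0,0,0,0]
  ]
}}

```text
clock: 21.08
tool_pos: [525.5, -36.9, 92.5]
orientation: [0.92, 0.391, -0.001, -0.0]
force: [1.1, 0.1, 0.0]
width: 0.601
grasp_force: 0.0
```

>>> {"api": "apply_moves", "payload": {
  "targets": [
    [56,0.7,-0.58,0,0,0,0],
    [56,0.55,-0.46,0.1,0,0,0],
    [56,0.3,-0.25,0.5,0,0,0],
    [56,0,0,0.5,0,0,0],
    [56,0,0,0,0,0,0],
    [56,0,0,0,0,0,0]
  ]
}}

```text
clock: 21.58
tool_pos: [530.9, 41.6, 48.3]
orientation: [0.92, 0.391, -0.002, -0.0]
force: [-0.1, -0.1, -0.3]
width: 0.6
grasp_force: 0.0
```

Run:
```python
from a import *
print(yaw()[0]);go(534,42,-21,136)
for f in fish('side'):print(*f)
```

```text
[530.85577846  41.60670054  48.34959867]
turn rz shares 0.02 shift [0.062, 0.05, 1.734]
[420.3, -49.5] ang 180 ext [31.0, 47.0] n 67 z 15.0 bgr [106.0, 178.0, 113.0]
[533.0, 44.9] ang 43 ext [27.0, 50.0] n 73 z 14.8 bgr [66.0, 79.0, 179.0]
```

>>> {"api": "apply_moves", "payload": {
  "targets": [
    [56,0.02,0.01,0.5,0,0,0],
    [56,0,0,0.6,0,0,0],
    [56,0,0,0.4,0,0,0],
    [56,0,0,0.2,0,0,0],
    [56,0,0,0,0,0,0],
    [56,0,0,0,0,0,0],
    [10,0,0,0,0,0,0],
    [10,0,0,0,0,0,0]
  ]
}}

```text
clock: 22.3
tool_pos: [534.1, 42.1, -16.9]
orientation: [0.92, 0.391, 0.001, 0.0]
force: [-0.1, 0.2, 0.3]
width: 0.504
grasp_force: 0.0
```

>>> {"api": "apply_moves", "payload": {
  "targets": [
    [10,0,0,0,0,0,0],
    [10,0,0,0,0,0,0],
    [10,0,0,0,0,0,0],
    [10,0,0,0,0,0,0],
    [10,0,0,0,0,0,0],
    [10,0,0,0,0,0,0]
  ]
}}

```text
clock: 22.8
tool_pos: [533.6, 42.3, -17.7]
orientation: [0.92, 0.391, 0.0, 0.0]
force: [0.4, -0.1, 5.2]
width: 0.252
grasp_force: 30.0
```

>>> {"api": "apply_moves", "payload": {
  "targets": [
    [10,0,0,-0.5,0,0,0],
    [10,0,0,-0.8,0,0,0],
    [10,0,0,-0.8,0,0,0],
    [10,0,0,-0.5,0,0,0],
    [10,0,0,-0.1,0,0,0],
    [10,0,0,0,0,0,0],
    [10,0,0,0,0,0,0]
  ]
}}

```text
clock: 23.38
tool_pos: [533.1, 42.1, 89.5]
orientation: [0.92, 0.391, -0.0, -0.0]
force: [0.2, -0.4, -0.5]
width: 0.251
grasp_force: 30.0
```

Run:
```python
from a import *
print(yaw()[0]);go(500,-368,-8,174)
```

```text
[533.07765047  42.13692225  89.49096482]
turn rz shares -8.28 shift [-10.284, 0.249, 2.437]
```

>>> {"api": "apply_moves", "payload": {
  "targets": [
    [10,0,0,0,0,0,-1],
    [10,0,0,0,0,0,-1],
    [10,0,0,0,0,0,-1],
    [10,0,0,0,0,0,-1],
    [10,0,0,0,0,0,-1],
    [10,0,0,0,0,0,-1],
    [10,0,0,0,0,0,-1],
    [10,0,0,0,0,0,-1]
  ]
}}

```text
clock: 24.05
tool_pos: [532.3, 42.3, 88.1]
orientation: [0.749, 0.663, -0.001, -0.001]
force: [0.8, -0.4, -0.1]
width: 0.25
grasp_force: 30.0
```

>>> {"api": "apply_moves", "payload": {
  "targets": [
    [10,0,0,0,0,0,-0.28],
    [10,-0.6,0,0,0,0,0],
    [10,-0.9,0,0,0,0,0],
    [10,-0.9,0.05,0,0,0,0],
    [10,-0.9,0.05,0,0,0,0],
    [10,-0.9,0.05,0,0,0,0],
    [10,-0.9,0.05,0,0,0,0],
    [10,-0.9,0.05,0,0,0,0]
  ]
}}

```text
clock: 24.72
tool_pos: [517.4, -198.9, 88.7]
orientation: [0.744, 0.669, -0.0, -0.001]
force: [1.2, 0.1, 0.2]
width: 0.247
grasp_force: 30.0
```

>>> {"api": "apply_moves", "payload": {
  "targets": [
    [10,-0.9,0,0,0,0,0],
    [10,-0.9,0,0,0,0,0],
    [10,-0.9,0,0,0,0,0],
    [10,-0.9,0,0,0,0,0],
    [10,-0.5,0,0,0,0,0],
    [10,-0.18,0,0,0,0,0],
    [10,0,0,0,0,0,0],
    [10,0,0,0,0,0,0]
  ]
}}

```text
clock: 25.38
tool_pos: [500.4, -366.1, 89.1]
orientation: [0.743, 0.669, 0.0, -0.001]
force: [0.8, 1.1, -0.4]
width: 0.251
grasp_force: 30.0
```

Run:
```python
from a import *
print(yaw()[0]);go(500,-368,-8,174)
```

```text
[ 500.42294549 -366.10935713   89.12371105]
turn rz shares 0.0 shift [-0.048, -0.006, 2.428]
```

>>> {"api": "apply_moves", "payload": {
  "targets": [
    [10,0,0,0.3,0,0,0],
    [10,0,0,0.6,0,0,0],
    [10,0,0,0.7,0,0,0],
    [10,0,0,0.5,0,0,0],
    [10,0,0,0.2,0,0,0],
    [10,0,0,0.1,0,0,0],
    [10,0,0,0,0,0,0],
    [10,0,0,0,0,0,0]
  ]
}}

```text
clock: 26.05
tool_pos: [501.2, -367.2, -5.4]
orientation: [0.743, 0.67, 0.0, 0.0]
force: [0.9, 0.5, -0.1]
width: 0.254
grasp_force: 30.0
```

>>> {"api": "apply_moves", "payload": {
  "targets": [
    [38,0,0,0,0,0,0],
    [38,0,0,0,0,0,0],
    [38,0,0,0,0,0,0],
    [38,0,0,-0.5,0,0,0],
    [38,0,0,-0.9,0,0,0],
    [56,0,0,-0.9,0,0,0],
    [56,0,0,-0.2,0,0,0],
    [56,0,0,0,0,0,0]
  ]
}}

```text
clock: 26.72
tool_pos: [502.0, -369.0, 97.5]
orientation: [0.743, 0.669, 0.001, 0.003]
force: [0.0, -0.7, -0.7]
width: 0.572
grasp_force: 0.0
```

Run:
```python
from a import *
print(yaw()[0],robot.observe()['qpos']);go(435,-52,80,90);go(421,-52,80,90)
for f in fish('side'):print(*f)
```

```text
[ 502.045217   -369.01672453   97.48768346] [ 0.83531319  0.61840306 -0.44078694  1.90471107  0.39631473  0.69844595
  0.0544904 ]
turn rz shares 18.32 shift [-1.676, -7.925, 0.437]
turn rz shares 18.32 shift [-2.026, -7.925, 0.437]
[524.2, -36.6] ang 8 ext [25.0, 38.0] n 38 z 13.0 bgr [42.0, 87.0, 145.0]
[420.3, -49.4] ang 4 ext [33.0, 49.0] n 71 z 15.0 bgr [94.0, 164.0, 108.0]
```

>>> {"api": "apply_moves", "payload": {
  "targets": [
    [56,0,0,0,0,0,1],
    [56,0,0,0,0,0,1],
    [56,0,0,0,0,0,1],
    [56,0,0,0,0,0,1],
    [56,0,0,0,0,0,1],
    [56,0,0,0,0,0,1],
    [56,0,0,0,0,0,1],
    [56,0,0,0,0,0,1]
  ]
}}

```text
clock: 27.43
tool_pos: [499.4, -367.4, 92.2]
orientation: [0.917, 0.4, -0.001, -0.001]
force: [1.4, 0.1, -1.5]
width: 0.601
grasp_force: 0.0
```

>>> {"api": "apply_moves", "payload": {
  "targets": [
    [56,0,0,0,0,0,1],
    [56,0,0,0,0,0,1],
    [56,0,0,0,0,0,1],
    [56,0,0,0,0,0,1],
    [56,0,0,0,0,0,1],
    [56,0,0,0,0,0,1],
    [56,0,0,0,0,0,1],
    [56,0,0,0,0,0,1]
  ]
}}

```text
clock: 28.1
tool_pos: [499.4, -367.4, 92.2]
orientation: [0.996, 0.091, -0.001, -0.001]
force: [-0.7, 0.5, -0.0]
width: 0.602
grasp_force: 0.0
```

>>> {"api": "apply_moves", "payload": {
  "targets": [
    [56,0,0,0,0,0,1],
    [56,0,0,0,0,0,1],
    [56,0,0,0,0,0,0.32],
    [56,-0.1,-0.5,0,0,0,0],
    [56,-0.23,-0.9,0,0,0,0],
    [56,-0.23,-0.9,0,0,0,0],
    [56,-0.23,-0.9,0,0,0,0],
    [56,-0.23,-0.9,0,0,0,0]
  ]
}}

```text
clock: 28.77
tool_pos: [458.1, -202.4, 93.1]
orientation: [1.0, 0.001, -0.001, -0.0]
force: [1.0, 1.1, 0.9]
width: 0.602
grasp_force: 0.0
```

>>> {"api": "apply_moves", "payload": {
  "targets": [
    [56,-0.23,-0.9,0,0,0,0],
    [56,-0.23,-0.9,0,0,0,0],
    [56,-0.23,-0.9,0,0,0,0],
    [56,-0.19,-0.8,0,0,0,0],
    [56,-0.1,-0.3,0.3,0,0,0],
    [56,0,0,0.5,0,0,0],
    [56,0,0,0,0,0,0],
    [56,0,0,0,0,0,0]
  ]
}}

```text
clock: 29.43
tool_pos: [419.2, -51.9, 61.2]
orientation: [1.0, 0.001, -0.002, 0.0]
force: [-0.3, 0.3, 0.0]
width: 0.598
grasp_force: 0.0
```

Run:
```python
from a import *
print(yaw()[0],robot.observe()['qpos']);go(422,-52,-20,90)
for f in fish('side'):print(*f)
```

```text
[419.1934387  -51.86129962  61.17105897] [-0.02227772  0.48320347  0.0146089   2.38607308 -0.0236897   0.2757154
 -1.5551426 ]
turn rz shares 0.03 shift [0.07, 0.003, 2.029]
[523.0, -36.7] ang 15 ext [17.0, 34.0] n 34 z 16.1 bgr [42.5, 83.0, 138.5]
[420.3, -49.5] ang 178 ext [27.0, 48.0] n 67 z 15.0 bgr [104.0, 181.0, 116.0]
```

>>> {"api": "apply_moves", "payload": {
  "targets": [
    [56,0.03,0,0.5,0,0,0],
    [56,0,0,0.7,0,0,0],
    [56,0,0,0.5,0,0,0],
    [56,0,0,0.25,0,0,0],
    [56,0,0,0.05,0,0,0],
    [56,0,0,0,0,0,0],
    [10,0,0,0,0,0,0],
    [10,0,0,0,0,0,0]
  ]
}}

```text
clock: 30.15
tool_pos: [423.0, -53.7, -6.3]
orientation: [1.0, -0.0, -0.002, 0.001]
force: [-0.1, -0.1, 1.2]
width: 0.507
grasp_force: 0.0
```

>>> {"api": "apply_moves", "payload": {
  "targets": [
    [10,0,0,0,0,0,0],
    [10,0,0,0,0,0,0],
    [10,0,0,0,0,0,0],
    [10,0,0,0,0,0,0],
    [10,0,0,0,0,0,0],
    [10,0,0,0,0,0,0]
  ]
}}

```text
clock: 30.65
tool_pos: [422.6, -53.0, -6.9]
orientation: [1.0, 0.001, -0.003, 0.001]
force: [0.7, 0.0, 0.8]
width: 0.12
grasp_force: 0.0
```

>>> {"api": "apply_moves", "payload": {
  "targets": [
    [10,0,0,-0.5,0,0,0],
    [10,0,0,-0.8,0,0,0],
    [10,0,0,-0.8,0,0,0],
    [10,0,0,-0.5,0,0,0],
    [10,0,0,-0.1,0,0,0],
    [10,0,0,0,0,0,0],
    [10,0,0,0,0,0,0]
  ]
}}

```text
clock: 31.23
tool_pos: [423.0, -53.0, 100.7]
orientation: [1.0, 0.0, -0.003, 0.001]
force: [-0.6, 0.5, -0.7]
width: 0.109
grasp_force: 0.0
```

Run:
```python
from a import *
print(yaw()[0]);go(458,-336,-8,84)
p,_=snap('top','t4');cv2.imwrite('pics/c4.png',cv2.resize(p[150:260,300:420],(720,660),interpolation=cv2.INTER_CUBIC)[:600])
```

```text
[423.03389449 -53.02736427 100.70401824]
turn rz shares 1.31 shift [1.609, 6.944, 2.718]
```

View pics/c4.png

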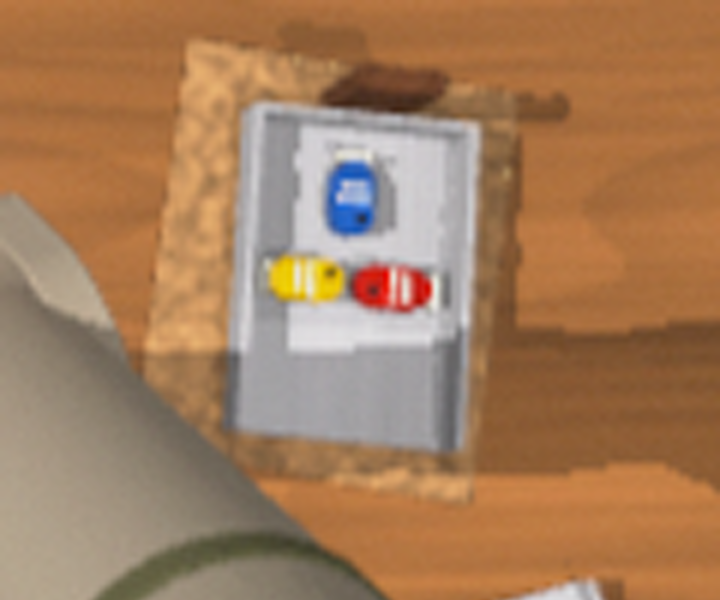

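Top crop: blue (350,195), yellow (305,278) and red (395,288) lie flat in the tray. Green was missed because the arm could not get low enough this close to the base, stopping at −6. I'll tilt the tool so its tip points back toward the base, which relieves joint 6.

>>> {"api": "apply_moves", "payload": {
  "targets": [
    [56,0,0,0,0,-1,0],
    [56,0,0,0,0,-1,0],
    [56,0,0,0,0,-0.8,0],
    [56,0,0,0,0,0,0],
    [56,0,0,0,0,0,0]
  ]
}}

```text
clock: 31.7
tool_pos: [422.9, -52.5, 99.3]
orientation: [0.993, 0.001, -0.115, 0.001]
force: [-0.4, 0.5, -0.3]
width: 0.419
grasp_force: 0.0
```

```bash
cat >> a.py <<'E'
def go3(x,y,z):
    p,m,_=yaw();print('pos',p.round(1),'shift',(m.T@(np.array([x,y,z])-p)/40).round(3).tolist(),'tool z',m[:,2].round(3),'y',m[:,1].round(3))
E
python3 - <<'E'
from a import *
for f in fish('side'):print(*f)
go3(419,-52,20);go3(419,-52,-19)
print(robot.observe()['qpos'])
E
```

```text
[525.1, -36.8] ang 6 ext [25.0, 38.0] n 40 z 14.9 bgr [42.0, 85.0, 140.5]
[420.6, -49.6] ang 2 ext [29.0, 47.0] n 71 z 13.9 bgr [98.0, 176.0, 115.0]
pos [422.1 -52.6  99.7] shift [0.382, -0.021, 1.958] tool z [-0.229 -0.002 -0.973] y [ 0.001 -1.     0.002]
pos [422.1 -52.6  99.7] shift [0.605, -0.023, 2.907] tool z [-0.229 -0.002 -0.973] y [ 0.001 -1.     0.002]
[ 0.23383782  0.51001689 -0.33953016  2.1633925   0.21856454  0.7381876
 -1.83385272]
```

>>> {"api": "apply_moves", "payload": {
  "targets": [
    [56,0.1,0,0.5,0,0,0],
    [56,0.15,-0.02,0.7,0,0,0],
    [56,0.15,0,0.7,0,0,0],
    [56,0.1,0,0.6,0,0,0],
    [56,0.06,0,0.3,0,0,0],
    [56,0,0,0,0,0,0],
    [56,0,0,0,0,0,0]
  ]
}}

```text
clock: 32.33
tool_pos: [418.0, -52.1, -13.1]
orientation: [0.993, 0.001, -0.115, 0.001]
force: [-0.5, 0.7, 0.3]
width: 0.606
grasp_force: 0.0
```

Run:
```python
from a import *
go3(419,-52,-18);print(robot.observe()['qpos'],robot.observe()['force'])
```

```text
pos [418.  -52.1 -13.1] shift [0.051, -0.003, 0.113] tool z [-0.229 -0.003 -0.973] y [ 0.002 -1.     0.002]
[ 0.15856338  0.7030218  -0.24572279  2.23548551  0.33155473  0.4745024
 -1.93310516] [-0.48389026  0.71580601  0.27844284]
```

>>> {"api": "apply_moves", "payload": {
  "targets": [
    [56,0,0,0.11,0,0,0],
    [56,0,0,0,0,0,0],
    [10,0,0,0,0,0,0],
    [10,0,0,0,0,0,0],
    [10,0,0,0,0,0,0],
    [10,0,0,0,0,0,0],
    [10,0,0,0,0,0,0],
    [10,0,0,0,0,0,0]
  ]
}}

```text
clock: 33.0
tool_pos: [418.5, -52.3, -17.2]
orientation: [0.993, 0.0, -0.115, 0.001]
force: [-0.2, 0.1, 1.6]
width: 0.249
grasp_force: 30.0
```

>>> {"api": "apply_moves", "payload": {
  "targets": [
    [10,0,0,0,0,0,0],
    [10,0,0,0,0,0,0],
    [10,0,0,0,0,0,0],
    [10,0,0,0,0,0,0]
  ]
}}

```text
clock: 33.33
tool_pos: [418.6, -52.3, -17.2]
orientation: [0.993, 0.0, -0.115, 0.001]
force: [0.8, -0.7, 4.7]
width: 0.247
grasp_force: 30.0
```

>>> {"api": "apply_moves", "payload": {
  "targets": [
    [10,0,0,-0.5,0,0,0],
    [10,0,0,-0.8,0,0,0],
    [10,0,0,-0.8,0,0,0],
    [10,0,0,-0.5,0,0,0],
    [10,0,0,-0.1,0,0,0],
    [10,0,0,0,0,0,0],
    [10,0,0,0,0,0,0]
  ]
}}

```text
clock: 33.92
tool_pos: [442.5, -52.1, 87.2]
orientation: [0.993, 0.0, -0.115, 0.001]
force: [0.0, 0.4, -0.6]
width: 0.248
grasp_force: 30.0
```

Run:
```python
from a import *
go3(454,-336,86);print(robot.observe()['width'])
```

```text
pos [442.5 -52.1  87.2] shift [0.285, 7.097, -0.018] tool z [-0.228 -0.002 -0.974] y [ 0.001 -1.     0.002]
0.24808429913021254
```

>>> {"api": "apply_moves", "payload": {
  "targets": [
    [10,0.03,0.5,0,0,0,0],
    [10,0.03,0.9,0,0,0,0],
    [10,0.03,0.95,0,0,0,0],
    [10,0.03,0.95,0,0,0,0],
    [10,0.03,0.95,0,0,0,0],
    [10,0.03,0.95,0,0,0,0],
    [10,0.03,0.95,0,0,0,0],
    [10,0.03,0.6,0,0,0,0]
  ]
}}

```text
clock: 34.58
tool_pos: [450.6, -325.8, 84.2]
orientation: [0.993, -0.001, -0.116, 0.001]
force: [-0.3, 0.1, -0.8]
width: 0.254
grasp_force: 30.0
```

>>> {"api": "apply_moves", "payload": {
  "targets": [
    [10,0.03,0.35,0,0,0,0],
    [10,0,0,0,0,0,0],
    [10,0,0,0,0,0,0]
  ]
}}

```text
clock: 34.83
tool_pos: [453.2, -334.7, 84.7]
orientation: [0.993, 0.0, -0.115, 0.0]
force: [-0.3, 0.7, 0.2]
width: 0.248
grasp_force: 30.0
```

Run:
```python
from a import *
go3(455,-336,-6);print(robot.observe()['width'])
```

```text
pos [ 453.2 -334.7   84.7] shift [0.563, 0.032, 2.196] tool z [-0.229 -0.001 -0.973] y [ 0.001 -1.     0.   ]
0.24829301425830017
```

>>> {"api": "apply_moves", "payload": {
  "targets": [
    [10,0.12,0,0.5,0,0,0],
    [10,0.18,0,0.7,0,0,0],
    [10,0.15,0,0.6,0,0,0],
    [10,0.09,0,0.3,0,0,0],
    [10,0.02,0,0.08,0,0,0],
    [10,0,0,0,0,0,0],
    [10,0,0,0,0,0,0]
  ]
}}

```text
clock: 35.42
tool_pos: [456.4, -335.5, -3.3]
orientation: [0.993, 0.001, -0.114, 0.001]
force: [0.8, -0.2, 0.2]
width: 0.254
grasp_force: 30.0
```

>>> {"api": "apply_moves", "payload": {
  "targets": [
    [38,0,0,0,0,0,0],
    [38,0,0,0,0,0,0],
    [38,0,0,0,0,0,0],
    [38,-0.1,0,-0.4,0,0,0],
    [38,-0.2,0,-0.9,0,0,0],
    [38,-0.2,0,-0.9,0,0,0],
    [38,0,0,-0.9,0,0,0],
    [38,0,0,-0.1,0,0,0]
  ]
}}

```text
clock: 36.08
tool_pos: [469.2, -337.2, 131.4]
orientation: [0.994, 0.0, -0.11, 0.003]
force: [1.3, -0.8, -0.3]
width: 0.412
grasp_force: 0.0
```

>>> {"api": "apply_moves", "payload": {
  "targets": [
    [56,0,0,0,0,1,0],
    [56,0,0,0,0,1,0],
    [56,0,0,0,0,0.87,0],
    [56,0,0,0,0,0,0],
    [56,0,0,0,0,0,0]
  ]
}}

```text
clock: 36.5
tool_pos: [464.4, -336.5, 125.8]
orientation: [1.0, -0.0, -0.001, 0.001]
force: [-1.0, -0.1, -0.5]
width: 0.6
grasp_force: 0.0
```

Run:
```python
from a import *
p,_=snap('side','s5');cv2.imwrite('pics/c5.png',cv2.resize(p[110:180,230:330],(800,560),interpolation=cv2.INTER_CUBIC)[:600])
X=cloud('side',snapshot('side')[1])
for c in('side','top'):
  snapshot(c)
  for n in('carriage_handle','basket_in','dryer'):
    print(n,c,[(np.round(x['point'],1).tolist(),round(x['conf'],2)) for x in pinpoint(c,n)[:2]])
go3(484,343,100);go(484,343,100,0)
print(robot.observe()['qpos'],robot.observe()['clock'])
```

```text
carriage_handle side [([484.4, 344.4, 80.7], 0.66)]
basket_in side []
dryer side [([487.8, 368.9, -0.4], 0.71)]
carriage_handle top [([486.1, 343.1, 84.0], 0.58)]
basket_in top [([488.4, 476.4, 40.9], 0.91)]
dryer top [([480.5, 372.7, -2.3], 0.66), ([507.8, -315.8, 7.2], 0.41)]
pos [ 465.8 -335.6  124.9] shift [0.481, -16.967, 0.59] tool z [-0.001 -0.002 -1.   ] y [ 0.001 -1.     0.002]
turn rz shares -19.62 shift [16.966, 0.456, 0.623]
[ 0.76116866  0.51884002 -0.33895422  1.9950727   0.27189098  0.670293
 -1.32029356] 37.0
```

View pics/c5.png

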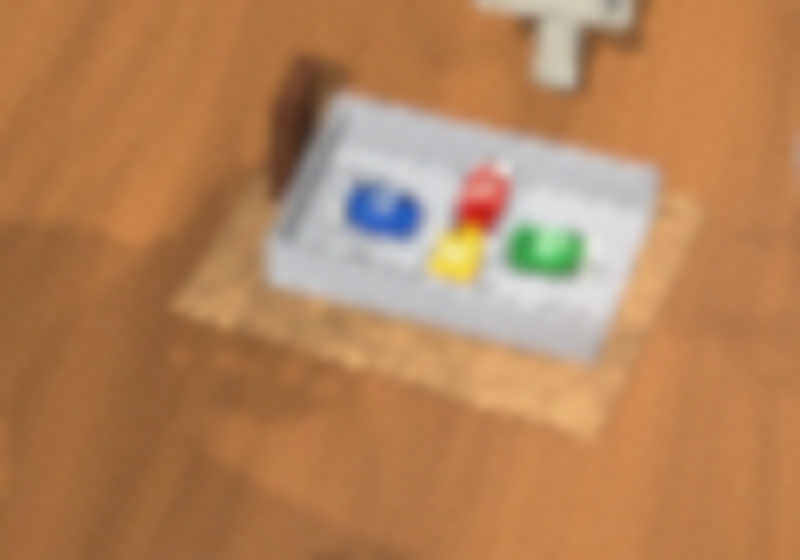

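All four fish lie on the tray: blue (382,208), red (485,192), yellow (457,252) and green (545,248). Now the carriage handle.

>>> {"api": "apply_moves", "payload": {
  "targets": [
    [60,0,0,0,0,0,-1],
    [60,0,0,0,0,0,-1],
    [60,0,0,0,0,0,-1],
    [60,0,0,0,0,0,-1],
    [60,0,0,0,0,0,-1],
    [60,0,0,0,0,0,-1],
    [60,0,0,0,0,0,-1],
    [60,0,0,0,0,0,-1]
  ]
}}

```text
clock: 37.67
tool_pos: [465.6, -335.9, 125.1]
orientation: [0.948, 0.317, -0.001, 0.001]
force: [0.4, -0.2, -0.0]
width: 0.645
grasp_force: 0.0
```

>>> {"api": "apply_moves", "payload": {
  "targets": [
    [60,0,0,0,0,0,-1],
    [60,0,0,0,0,0,-1],
    [60,0,0,0,0,0,-1],
    [60,0,0,0,0,0,-1],
    [60,0,0,0,0,0,-1],
    [60,0,0,0,0,0,-1],
    [60,0,0,0,0,0,-1],
    [60,0,0,0,0,0,-1]
  ]
}}

```text
clock: 38.33
tool_pos: [465.5, -336.0, 125.1]
orientation: [0.801, 0.599, -0.001, 0.001]
force: [0.1, -0.1, 0.7]
width: 0.641
grasp_force: 0.0
```

>>> {"api": "apply_moves", "payload": {
  "targets": [
    [60,0,0,0,0,0,-1],
    [60,0,0,0,0,0,-1],
    [60,0,0,0,0,0,-1],
    [60,0,0,0,0,0,-0.62],
    [60,0.5,0,0,0,0,0],
    [60,0.9,0,0,0,0,0],
    [60,0.95,0.03,0,0,0,0],
    [60,0.95,0.03,0,0,0,0]
  ]
}}

```text
clock: 39.0
tool_pos: [467.6, -203.0, 124.7]
orientation: [0.708, 0.706, -0.001, 0.001]
force: [0.4, 0.5, -0.7]
width: 0.644
grasp_force: 0.0
```

>>> {"api": "apply_moves", "payload": {
  "targets": [
    [60,0.95,0.03,0,0,0,0],
    [60,0.95,0.03,0,0,0,0],
    [60,0.95,0.03,0,0,0,0],
    [60,0.95,0.03,0,0,0,0],
    [60,0.95,0.03,0,0,0,0],
    [60,0.95,0.03,0,0,0,0],
    [60,0.95,0.03,0,0,0,0],
    [60,0.95,0.03,0,0,0,0]
  ]
}}

```text
clock: 39.67
tool_pos: [477.5, 101.9, 124.3]
orientation: [0.707, 0.707, -0.001, 0.001]
force: [0.7, -1.0, 1.7]
width: 0.644
grasp_force: 0.0
```

>>> {"api": "apply_moves", "payload": {
  "targets": [
    [60,0.95,0.03,0,0,0,0],
    [60,0.95,0.03,0,0,0,0],
    [60,0.95,0.03,0,0,0,0],
    [60,0.95,0.03,0,0,0,0],
    [60,0.9,0,0,0,0,0],
    [60,0.5,0,0,0,0,0],
    [60,0,0,0,0,0,0],
    [60,0,0,0,0,0,0]
  ]
}}

```text
clock: 40.33
tool_pos: [481.9, 309.3, 123.5]
orientation: [0.706, 0.708, -0.001, 0.001]
force: [-0.4, -0.2, -0.3]
width: 0.645
grasp_force: 0.0
```

Run:
```python
from a import *
go(485,343,40,0);go3(485,343,40)
print(robot.observe()['qpos'])
X=cloud('side',snapshot('side')[1])
q=X[(abs(X[...,0]-485)<30)&(abs(X[...,1]-343)<35)&(X[...,2]>75)&(X[...,2]<110)];print(len(q),q.mean(0),q.min(0),q.max(0))
```

```text
turn rz shares 0.03 shift [0.843, 0.077, 2.087]
pos [481.9 309.3 123.5] shift [0.847, 0.08, 2.085] tool z [-0.001 -0.002 -1.   ] y [ 1.     0.002 -0.001]
[-0.17370764  0.5979036  -0.73441068  1.98142087  0.56820818  0.77925639
 -1.23987053]
73 [483.68648421 351.3285479   95.49521872] [477.28274525 329.70514252  75.42787186] [492.0818051  364.68930338 104.25052516]
```

>>> {"api": "apply_moves", "payload": {
  "targets": [
    [60,0.5,0.05,0,0,0,0],
    [60,0.36,0.03,0,0,0,0],
    [60,0,0,0.5,0,0,0],
    [60,0,0,0.8,0,0,0],
    [60,0,0,0.5,0,0,0],
    [60,0,0,0.25,0,0,0],
    [60,0,0,0,0,0,0],
    [60,0,0,0,0,0,0]
  ]
}}

```text
clock: 41.05
tool_pos: [485.8, 342.2, 41.9]
orientation: [0.707, 0.707, -0.001, 0.001]
force: [-0.3, -0.3, -0.3]
width: 0.647
grasp_force: 0.0
```

>>> {"api": "apply_moves", "payload": {
  "targets": [
    [4,0,0,0,0,0,0],
    [4,0,0,0,0,0,0],
    [4,0,0,0,0,0,0],
    [4,0,0,0,0,0,0],
    [4,0,0,0,0,0,0],
    [4,0,0,0,0,0,0],
    [4,0,0,0,0,0,0],
    [4,0,0,0,0,0,0]
  ]
}}

```text
clock: 41.72
tool_pos: [484.7, 342.3, 41.7]
orientation: [0.707, 0.707, -0.001, 0.0]
force: [-1.8, -0.1, -0.1]
width: 0.148
grasp_force: 30.0
```

>>> {"api": "apply_moves", "payload": {
  "targets": [
    [4,0,0,0,0,0,0],
    [4,0,0,0,0,0,0],
    [4,0,0,0,0,0,0],
    [4,-0.1,0,0,0,0,0],
    [4,-0.1,0,0,0,0,0],
    [4,0,0,0,0,0,0]
  ]
}}

```text
clock: 42.22
tool_pos: [484.6, 334.3, 41.7]
orientation: [0.707, 0.707, -0.001, 0.0]
force: [-5.7, -0.0, 3.8]
width: 0.152
grasp_force: 30.0
```

>>> {"api": "apply_moves", "payload": {
  "targets": [
    [4,-0.3,0,0,0,0,0],
    [4,-0.4,0,0,0,0,0],
    [4,-0.4,0,0,0,0,0],
    [4,-0.4,0,0,0,0,0],
    [4,-0.4,0,0,0,0,0],
    [4,-0.4,0,0,0,0,0],
    [4,-0.3,0,0,0,0,0],
    [4,0,0,0,0,0,0]
  ]
}}

```text
clock: 42.88
tool_pos: [482.2, 227.3, 41.7]
orientation: [0.707, 0.707, -0.004, 0.0]
force: [-14.2, -1.5, 7.9]
width: 0.152
grasp_force: 30.0
```

>>> {"api": "apply_moves", "payload": {
  "targets": [
    [4,-0.1,0,0,0,0,0],
    [4,-0.1,0,0,0,0,0],
    [4,-0.1,0,0,0,0,0],
    [4,0,0,0,0,0,0]
  ]
}}

```text
clock: 43.22
tool_pos: [482.0, 217.5, 41.6]
orientation: [0.707, 0.707, -0.003, -0.0]
force: [-14.3, -0.4, 7.7]
width: 0.149
grasp_force: 30.0
```

Run:
```python
from a import *
go3(485,203,41);s=robot.observe();print(s['force'],s['width'])
X=cloud('top',snapshot('top')[1])
print([(np.round(x['point'],1).tolist(),round(x['conf'],2)) for x in pinpoint('top','basket_in')[:2]])
```

```text
pos [482.  217.5  41.6] shift [-0.363, 0.074, 0.017] tool z [-0.005 -0.004 -1.   ] y [ 1.     0.001 -0.005]
[-14.32714503  -0.35892574   7.66835096] 0.14935959146235303
[([482.3, 353.9, 41.3], 0.93)]
```

>>> {"api": "apply_moves", "payload": {
  "targets": [
    [4,-0.05,-0.05,0,0,0,0],
    [4,-0.1,-0.03,0,0,0,0],
    [4,0,0,0,0,0,0]
  ]
}}

```text
clock: 43.57
tool_pos: [482.0, 211.5, 41.7]
orientation: [0.707, 0.707, -0.001, 0.001]
force: [-4.1, 0.6, -2.0]
width: 0.151
grasp_force: 30.0
```

>>> {"api": "apply_moves", "payload": {
  "targets": [
    [4,-0.1,0,0,0,0,0],
    [4,-0.05,0,0,0,0,0],
    [4,0,0,0,0,0,0]
  ]
}}

```text
clock: 43.82
tool_pos: [481.8, 205.5, 41.7]
orientation: [0.707, 0.707, -0.002, 0.001]
force: [-5.6, 0.9, -0.1]
width: 0.148
grasp_force: 30.0
```

>>> {"api": "apply_moves", "payload": {
  "targets": [
    [4,-0.1,0,0,0,0,0],
    [4,0,0,0,0,0,0]
  ]
}}

```text
clock: 43.98
tool_pos: [481.7, 201.4, 41.7]
orientation: [0.707, 0.707, -0.002, 0.001]
force: [-5.0, 0.2, -0.7]
width: 0.15
grasp_force: 30.0
```

>>> {"api": "apply_moves", "payload": {
  "targets": [
    [4,-0.1,0,0,0,0,0],
    [4,0,0,0,0,0,0]
  ]
}}

```text
clock: 44.15
tool_pos: [481.6, 197.4, 41.7]
orientation: [0.707, 0.707, -0.002, 0.001]
force: [-4.6, 0.1, -0.8]
width: 0.148
grasp_force: 30.0
```

>>> {"api": "apply_moves", "payload": {
  "targets": [
    [4,-0.08,0,0,0,0,0],
    [4,0,0,0,0,0,0]
  ]
}}

```text
clock: 44.32
tool_pos: [481.5, 194.3, 41.7]
orientation: [0.707, 0.707, -0.002, 0.0]
force: [-5.6, 1.0, -0.6]
width: 0.149
grasp_force: 30.0
```

>>> {"api": "apply_moves", "payload": {
  "targets": [
    [4,-0.08,0,0,0,0,0],
    [4,0,0,0,0,0,0]
  ]
}}

```text
clock: 44.48
tool_pos: [481.5, 191.1, 41.7]
orientation: [0.707, 0.707, -0.002, 0.0]
force: [-6.1, 1.4, -1.0]
width: 0.152
grasp_force: 30.0
```

>>> {"api": "apply_moves", "payload": {
  "targets": [
    [4,-0.08,0,0,0,0,0],
    [4,0,0,0,0,0,0]
  ]
}}

```text
clock: 44.65
tool_pos: [481.4, 187.9, 41.7]
orientation: [0.707, 0.707, -0.002, 0.0]
force: [-6.3, 0.9, -0.5]
width: 0.148
grasp_force: 30.0
```

Run:
```python
from a import *
go3(485,203,41);s=robot.observe();print(s['force'],s['width'])
for c in('top','side'):
  snap(c,'x'+c)
  for n in('basket_in','carriage_handle','dryer'): print(c,n,[(np.round(x['point'],1).tolist(),round(x['conf'],2)) for x in pinpoint(c,n)[:1]])
```

```text
pos [481.4 187.9  41.7] shift [0.379, 0.09, 0.016] tool z [-0.002 -0.003 -1.   ] y [ 1.    -0.001 -0.002]
[-6.29688776  0.93045407 -0.46815576] 0.14771169159340816
top basket_in [([482.0, 323.1, 40.2], 0.56)]
top carriage_handle [([547.6, -342.1, 4.0], 0.26)]
top dryer [([480.6, 371.2, -0.2], 0.67)]
side basket_in [([486.9, 324.7, 35.8], 0.79)]
side carriage_handle [([484.6, 190.8, 80.6], 0.78)]
side dryer [([488.0, 369.0, 3.4], 0.56)]
```

>>> {"api": "apply_moves", "payload": {
  "targets": [
    [4,-0.1,0,0,0,0,0],
    [4,-0.1,0,0,0,0,0],
    [4,0,0,0,0,0,0]
  ]
}}

```text
clock: 45.3
tool_pos: [481.2, 179.5, 41.7]
orientation: [0.707, 0.707, -0.002, 0.0]
force: [-7.0, 1.4, 1.3]
width: 0.148
grasp_force: 30.0
```

>>> {"api": "apply_moves", "payload": {
  "targets": [
    [4,-0.08,0,0,0,0,0],
    [4,0,0,0,0,0,0]
  ]
}}

```text
clock: 45.47
tool_pos: [481.2, 176.6, 41.7]
orientation: [0.707, 0.707, -0.002, 0.0]
force: [-7.6, -0.0, 0.2]
width: 0.15
grasp_force: 30.0
```

>>> {"api": "apply_moves", "payload": {
  "targets": [
    [4,-0.08,0,0,0,0,0],
    [4,0,0,0,0,0,0]
  ]
}}

```text
clock: 45.63
tool_pos: [481.2, 176.6, 41.7]
orientation: [0.707, 0.708, 0.0, -0.001]
force: [-7.1, 10.6, -5.5]
width: 0.149
grasp_force: 30.0
```

>>> {"api": "apply_moves", "payload": {
  "targets": [
    [4,-0.08,0,0,0,0,0],
    [4,0,0,0,0,0,0]
  ]
}}

```text
clock: 45.8
tool_pos: [481.3, 176.5, 41.8]
orientation: [0.706, 0.708, 0.002, -0.003]
force: [-8.5, 17.1, -11.1]
width: 0.151
grasp_force: 30.1
```

The loading stop is at handle y ≈ 176.6: force rose to 17 N with no further motion. That puts the basket centre at about (484, 312), and home at handle y ≈ 366. Releasing, then on to the tray grip.

>>> {"api": "apply_moves", "payload": {
  "targets": [
    [4,0.12,-0.05,0,0,0,0],
    [50,0,0,0,0,0,0],
    [50,0,0,0,0,0,0],
    [50,0,0,0,0,0,0],
    [50,0,0,0,0,0,0],
    [50,0,0,-0.3,0,0,0],
    [50,0,0,-0.8,0,0,0],
    [50,0,0,-0.8,0,0,0]
  ]
}}

```text
clock: 46.47
tool_pos: [479.5, 175.5, 118.2]
orientation: [0.707, 0.707, -0.002, 0.0]
force: [1.3, -0.1, 0.3]
width: 0.532
grasp_force: 0.0
```

>>> {"api": "apply_moves", "payload": {
  "targets": [
    [50,0,0,-0.3,0,0,0],
    [50,0,0,0,0,0,0],
    [50,0,0,0,0,0,0]
  ]
}}

```text
clock: 46.72
tool_pos: [480.9, 175.4, 130.2]
orientation: [0.708, 0.707, -0.0, 0.001]
force: [-0.4, -2.0, -0.5]
width: 0.539
grasp_force: 0.0
```

Run:
```python
from a import *
X=cloud('side',snapshot('side')[1]);
for n in('tray_grip','tray_lip','carriage_handle'):
  print(n,[(np.round(x['point'],1).tolist(),round(x['conf'],2)) for x in pinpoint('side',n)[:2]])
Xt=cloud('top',snapshot('top')[1])
for n in('tray_grip','tray_lip','basket_in'):
  print(n,[(np.round(x['point'],1).tolist(),round(x['conf'],2)) for x in pinpoint('top',n)[:2]])
for Y in(X,Xt):
  q=Y[(abs(Y[...,0]-605)<40)&(abs(Y[...,1]+351)<50)&(Y[...,2]>60)&(Y[...,2]<100)];print(len(q),q.mean(0),q.min(0),q.max(0))
go(605,-352,95,174)
```

```text
tray_grip [([205.9, -457.1, 44.0], 0.88), ([773.7, 133.4, 0.1], 0.59)]
tray_lip [([415.6, -333.3, 8.7], 0.82), ([323.1, -425.1, 2.9], 0.68)]
carriage_handle [([481.5, 182.7, 82.3], 0.75)]
tray_grip [([602.4, -348.9, 73.5], 0.76), ([509.4, -315.2, 6.9], 0.25)]
tray_lip []
basket_in [([484.6, 312.8, 43.2], 0.57)]<stdin>:9: RuntimeWarning: Mean of empty slice.
  ret = um.true_divide(
Traceback (most recent call last):
ValueError: zero-size array to reduction operation minimum which has no identity
```

Run:
```python
from a import *
go(604,-351,120,174);print(robot.observe()['qpos'])
```

```text
turn rz shares 1.31 shift [-12.782, 4.458, 0.235]
[ 0.08238166  0.53147821 -0.77131573  2.1074696   0.5668837   0.72084292
 -1.06208784]
```

>>> {"api": "apply_moves", "payload": {
  "targets": [
    [50,0,0,0,0,0,0.66],
    [50,0,0,0,0,0,0.65],
    [50,-0.5,0.17,0,0,0,0],
    [50,-0.9,0.315,0,0,0,0],
    [50,-0.9,0.315,0,0,0,0],
    [50,-0.9,0.315,0,0,0,0],
    [50,-0.9,0.315,0,0,0,0],
    [50,-0.9,0.315,0,0,0,0]
  ]
}}

```text
clock: 47.78
tool_pos: [528.9, -31.8, 130.2]
orientation: [0.743, 0.669, -0.001, 0.001]
force: [0.1, 0.1, 0.5]
width: 0.544
grasp_force: 0.0
```

>>> {"api": "apply_moves", "payload": {
  "targets": [
    [50,-0.9,0.315,0,0,0,0],
    [50,-0.9,0.315,0,0,0,0],
    [50,-0.9,0.315,0,0,0,0],
    [50,-0.9,0.315,0,0,0,0],
    [50,-0.9,0.315,0,0,0,0],
    [50,-0.9,0.315,0,0,0,0],
    [50,-0.9,0.315,0,0,0,0],
    [50,-0.9,0.315,0,0,0,0]
  ]
}}

```text
clock: 48.45
tool_pos: [598.8, -329.1, 130.7]
orientation: [0.743, 0.669, -0.001, 0.0]
force: [0.6, 0.7, 0.2]
width: 0.54
grasp_force: 0.0
```

>>> {"api": "apply_moves", "payload": {
  "targets": [
    [50,-0.5,0.17,0,0,0,0],
    [50,0,0,0,0,0,0],
    [50,0,0,0,0,0,0]
  ]
}}

```text
clock: 48.7
tool_pos: [603.0, -348.8, 130.1]
orientation: [0.744, 0.668, -0.001, 0.0]
force: [0.1, 0.7, -0.0]
width: 0.538
grasp_force: 0.0
```

Run:
```python
from a import *
go(604,-351,60,174);print(robot.observe()['qpos'])
p,_=snap('side','s6');cv2.imwrite('pics/c6.png',cv2.resize(p[90:190,220:350],(780,600),interpolation=cv2.INTER_CUBIC))
```

```text
turn rz shares -0.03 shift [-0.053, 0.03, 1.752]
[ 0.88052371  0.72612199 -0.73137775  1.68906998  0.57663784  0.9545683
 -0.17789463]
```

View pics/c6.png

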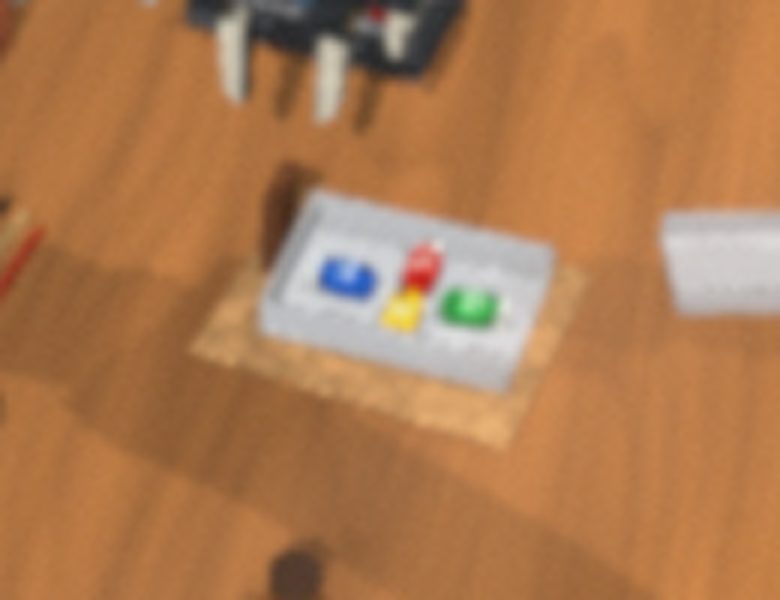

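The crop shows the fingers, at (232,60) and (330,80), straddling the line above the grip at (285,215), with all four fish still on the tray. Descending and closing on the grip.

>>> {"api": "apply_moves", "payload": {
  "targets": [
    [50,-0.05,0.02,0.5,0,0,0],
    [50,0,0,0.8,0,0,0],
    [50,0,0,0.7,0,0,0],
    [50,0,0,0.45,0,0,0],
    [50,0,0,0.2,0,0,0],
    [50,0,0,0.08,0,0,0],
    [50,0,0,0,0,0,0],
    [50,0,0,0,0,0,0]
  ]
}}

```text
clock: 49.42
tool_pos: [605.1, -349.5, 23.3]
orientation: [0.743, 0.669, -0.0, 0.001]
force: [-0.4, 0.2, -0.2]
width: 0.537
grasp_force: 0.0
```

>>> {"api": "apply_moves", "payload": {
  "targets": [
    [4,0,0,0,0,0,0],
    [4,0,0,0,0,0,0],
    [4,0,0,0,0,0,0],
    [4,0,0,0,0,0,0],
    [4,0,0,0,0,0,0],
    [4,0,0,0,0,0,0],
    [4,0,0,0,0,0,0],
    [4,0,0,0,0,0,0]
  ]
}}

```text
clock: 50.08
tool_pos: [604.2, -350.0, 22.1]
orientation: [0.743, 0.669, -0.001, 0.001]
force: [-0.9, -0.2, 2.3]
width: 0.148
grasp_force: 30.0
```

>>> {"api": "apply_moves", "payload": {
  "targets": [
    [4,0,0,0,0,0,0],
    [4,0,0,0,0,0,0],
    [4,0,0,-0.1,0,0,0],
    [4,0,0,-0.2,0,0,0],
    [4,0,0,-0.2,0,0,0],
    [4,0,0,0,0,0,0],
    [4,0,0,0,0,0,0]
  ]
}}

```text
clock: 50.67
tool_pos: [604.6, -350.2, 42.8]
orientation: [0.743, 0.669, -0.001, 0.001]
force: [-0.1, -0.1, -3.1]
width: 0.152
grasp_force: 30.0
```

Run:
```python
from a import *
go3(604,-351,100)
for c in('side','top'):
  p,d=snap(c,'t7'+c);X=cloud(c,d)
  for n in('tray_grip','tray_lip','tray'):
    print(c,n,[(np.round(x['point'],1).tolist(),round(x['conf'],2)) for x in pinpoint(c,n)[:2]])
  # wall-top heights along tray
  for a in range(420,600,30):
    q=X[(abs(X[...,0]-a)<12)&(abs(X[...,1]+342)<85)]
    print(a,np.percentile(q[:,2],[50,95,99]).round(1))
```

```text
pos [ 604.6 -350.2   42.8] shift [-0.026, -0.01, -1.431] tool z [ 0.001 -0.003 -1.   ] y [ 0.994 -0.105  0.001]
side tray_grip [([608.0, -353.9, 91.1], 0.91), ([204.3, -455.6, 46.8], 0.62)]
side tray_lip [([326.6, -424.6, 1.8], 0.86), ([414.8, -330.5, 27.4], 0.71)]
side tray [([268.4, -437.7, 4.1], 0.82), ([509.6, -343.4, 23.2], 0.6)]
420 [531.8 605.5 611.5]
450 [522.5 599.1 604.2]
480 [506.5 584.6 591.4]
510 [468.6 558.7 568. ]
540 [418.5 529.4 538.3]
570 [299.3 496.3 508.5]
top tray_grip [([601.5, -347.3, 89.6], 0.95), ([202.1, -453.8, 44.4], 0.58)]
top tray_lip [([417.8, -335.2, 29.2], 0.97), ([327.5, -424.1, 2.6], 0.85)]
top tray [([504.9, -340.9, 21.9], 0.81), ([271.1, -443.7, -0.7], 0.63)]
420 [612.  656.1 661. ]
450 [583.2 627.2 631.2]
480 [548.9 596.1 600.7]
510 [508.7 567.8 572.5]
540 [453.2 538.1 544.3]
570 [331.3 508.5 515.6]
```

The tray lifts level: the lip rose 20 mm, matching the TCP. Raising it and carrying it over with gentle ramps.

>>> {"api": "apply_moves", "payload": {
  "targets": [
    [4,0,0,-0.2,0,0,0],
    [4,0,0,-0.4,0,0,-0.22],
    [4,0,0,-0.6,0,0,-0.22],
    [4,0,0,-0.7,0,0,-0.22],
    [4,0,0,-0.6,0,0,-0.22],
    [4,0,0,-0.5,0,0,-0.22],
    [4,0,0,-0.3,0,0,-0.21],
    [4,0,0,-0.1,0,0,0]
  ]
}}

```text
clock: 51.73
tool_pos: [605.1, -349.8, 180.6]
orientation: [0.707, 0.707, -0.0, 0.002]
force: [0.3, -0.0, -2.9]
width: 0.15
grasp_force: 30.0
```

>>> {"api": "apply_moves", "payload": {
  "targets": [
    [4,0.2,0.03,0,0,0,0],
    [4,0.35,0.07,0,0,0,0],
    [4,0.5,0.1,0,0,0,0],
    [4,0.65,0.13,0,0,0,0],
    [4,0.8,0.15,0,0,0,0],
    [4,0.8,0.15,0,0,0,0],
    [4,0.8,0.15,0,0,0,0],
    [4,0.8,0.15,0,0,0,0]
  ]
}}

```text
clock: 52.4
tool_pos: [640.5, -150.3, 175.9]
orientation: [0.707, 0.707, -0.001, -0.001]
force: [1.0, 0.6, -3.7]
width: 0.148
grasp_force: 30.0
```

>>> {"api": "apply_moves", "payload": {
  "targets": [
    [4,0.8,0.15,0,0,0,0],
    [4,0.8,0.15,0,0,0,0],
    [4,0.8,0.15,0,0,0,0],
    [4,0.8,0.15,0,0,0,0],
    [4,0.8,0.15,0,0,0,0],
    [4,0.8,0.15,0,0,0,0],
    [4,0.8,0.15,0,0,0,0],
    [4,0.8,0.15,0,0,0,0]
  ]
}}

```text
clock: 53.07
tool_pos: [688.0, 105.4, 175.2]
orientation: [0.707, 0.707, -0.002, -0.0]
force: [0.0, 0.3, -3.2]
width: 0.146
grasp_force: 30.0
```

>>> {"api": "apply_moves", "payload": {
  "targets": [
    [4,0.8,0.12,0,0,0,0],
    [4,0.8,0.1,0,0,0,0],
    [4,0.7,0.1,0,0,0,0],
    [4,0.55,0.05,0,0,0,0],
    [4,0.4,0.05,0,0,0,0],
    [4,0.2,0,0,0,0,0],
    [4,0,0,0,0,0,0],
    [4,0,0,0,0,0,0]
  ]
}}

```text
clock: 53.73
tool_pos: [705.9, 239.5, 175.9]
orientation: [0.707, 0.707, -0.002, 0.001]
force: [0.4, -0.7, -3.3]
width: 0.148
grasp_force: 30.0
```

Run:
```python
from a import *
go(721,312,178,0);s=robot.observe();print(s['qpos'],s['force'],s['width'],s['clock'])
for c in('side','top'):
  p,d=snap(c,'t8'+c)
  for n in('tray_grip','tray_lip','basket_in'):
    print(c,n,[(np.round(x['point'],1).tolist(),round(x['conf'],2)) for x in pinpoint(c,n)[:2]])
p=cv2.imread('pics/t8side.png');cv2.imwrite('pics/c8.png',cv2.resize(p[150:384,120:400],(720,600),interpolation=cv2.INTER_CUBIC))
```

```text
turn rz shares -0.0 shift [1.812, 0.376, -0.053]
[ 0.01203789  0.7392871  -0.74309533  1.52494046  0.54143453  1.09426234
 -0.85526708] [ 0.44913321 -0.70356618 -3.3440598 ] 0.1475300521142712 53.7333
side tray_grip [([709.1, 236.5, 224.8], 0.8), ([206.8, -458.5, 43.4], 0.8)]
side tray_lip [([325.7, -423.8, 3.2], 0.88), ([516.1, 234.5, 162.3], 0.86)]
side basket_in [([485.8, 315.0, 35.1], 0.96), ([602.9, 259.8, 159.0], 0.38)]
top tray_grip [([203.1, -452.5, 43.9], 0.94), ([705.8, 233.0, 221.7], 0.61)]
top tray_lip [([328.7, -425.2, -0.5], 0.65), ([520.3, 237.8, 162.8], 0.55)]
top basket_in [([482.6, 313.0, 38.7], 0.86)]
```

View pics/c8.png

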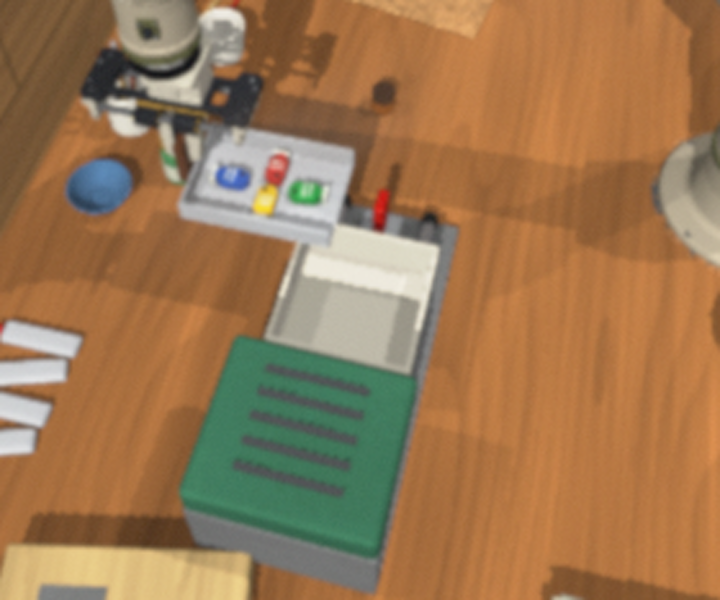

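The side crop shows the tray level with all four fish on it (around (265,185)), clear beside the open basket at (355,300). Centring in y and pre-tilting to about 12°, below the sliding angle.

>>> {"api": "apply_moves", "payload": {
  "targets": [
    [4,0.15,-0.02,-0.1,0,0,0],
    [4,0.3,-0.03,-0.15,0,0,0],
    [4,0.4,-0.03,-0.15,0,0,0],
    [4,0.4,-0.03,-0.1,0,0,0],
    [4,0.35,-0.02,-0.1,0,0,0],
    [4,0.2,-0.02,0,0,0,0],
    [4,0.05,0,0,0,0,0],
    [4,0,0,0,0,0,0]
  ]
}}

```text
clock: 54.8
tool_pos: [699.8, 315.7, 200.1]
orientation: [0.707, 0.708, -0.001, 0.001]
force: [0.5, 0.5, -3.1]
width: 0.15
grasp_force: 30.0
```

>>> {"api": "apply_moves", "payload": {
  "targets": [
    [4,0,0,0,-0.2,0,0],
    [4,0,0,0,-0.4,0,0],
    [4,0,0,0,-0.5,0,0],
    [4,0,0,0,-0.5,0,0],
    [4,0,0,0,-0.5,0,0],
    [4,0,0,0,-0.4,0,0],
    [4,0,0,0,-0.1,0,0],
    [4,0,0,0,0,0,0]
  ]
}}

```text
clock: 55.47
tool_pos: [699.9, 313.4, 200.6]
orientation: [0.703, 0.703, 0.072, 0.075]
force: [0.6, -0.3, -4.0]
width: 0.147
grasp_force: 30.0
```

Run:
```python
from a import *
go3(700,312,200);s=robot.observe();print(s['qpos'],s['force'],s['width'],s['clock'])
for c in('side','top'):
  p,d=snap(c,'t9'+c)
  for n in('tray_grip','tray_lip'):
    print(c,n,[(np.round(x['point'],1).tolist(),round(x['conf'],2)) for x in pinpoint(c,n)[:2]])
```

```text
pos [699.9 313.4 200.6] shift [-0.034, -0.001, 0.014] tool z [ 0.206 -0.003 -0.978] y [0.978 0.    0.206]
[-0.13348724  0.64699088 -0.68519736  1.63207233  0.67719408  0.92411908
 -1.0832237 ] [ 0.60720156 -0.26227737 -3.96716663] 0.14697773952904802 55.4667
side tray_grip [([206.5, -460.5, 43.6], 0.88), ([689.9, 308.4, 250.6], 0.68)]
side tray_lip [([324.5, -425.1, 2.6], 0.9), ([520.8, 308.1, 147.4], 0.75)]
top tray_grip [([202.2, -457.0, 44.1], 0.55)]
top tray_lip [([520.8, 310.5, 148.4], 0.89), ([331.3, -424.2, -1.5], 0.6)]
```

The lip is at (521,310,148), as predicted. Tipping now.

>>> {"api": "apply_moves", "payload": {
  "targets": [
    [4,0,0,0,-0.4,0,0],
    [4,0,0,0,-0.5,0,0],
    [4,0,0,0,-0.5,0,0],
    [4,0,0,0,-0.5,0,0],
    [4,0,0,0,-0.5,0,0],
    [4,0,0,0,-0.5,0,0],
    [4,0,0,0,0,0,0],
    [4,0,0,0,0,0,0]
  ]
}}

```text
clock: 56.43
tool_pos: [699.9, 314.7, 200.5]
orientation: [0.69, 0.691, 0.153, 0.155]
force: [0.3, 0.2, -3.2]
width: 0.146
grasp_force: 30.0
```

>>> {"api": "apply_moves", "payload": {
  "targets": [
    [4,0,0,-0.18,-0.5,0,0],
    [4,0,0,-0.18,-0.5,0,0],
    [4,0,0,-0.18,-0.5,0,0],
    [4,0,0,-0.18,-0.5,0,0],
    [4,0,0,-0.18,-0.5,0,0],
    [4,0,0,-0.18,-0.5,0,0],
    [4,0,0,-0.18,-0.5,0,0],
    [4,0,0,0,0,0,0]
  ]
}}

```text
clock: 57.1
tool_pos: [672.7, 315.6, 243.4]
orientation: [0.661, 0.662, 0.249, 0.25]
force: [-0.7, 0.4, -2.6]
width: 0.153
grasp_force: 30.0
```

>>> {"api": "apply_moves", "payload": {
  "targets": [
    [4,0,0,0,0,0,0],
    [4,0,0,0,0,0,0],
    [4,0,0,0,0,0,0],
    [4,0,0,0,0,0,0],
    [4,0,0,0,0,0,0],
    [4,0,0,0,0,0,0]
  ]
}}

```text
clock: 57.6
tool_pos: [674.0, 314.2, 242.9]
orientation: [0.662, 0.662, 0.248, 0.25]
force: [-0.6, 0.3, -1.9]
width: 0.151
grasp_force: 30.0
```

Run:
```python
from a import *
go3(700,312,200);s=robot.observe();print(s['qpos'],s['force'],s['width'],s['clock'])
for c in('side','top'):
  p,d=snap(c,'t10'+c)
  for n in('tray_lip',):
    print(c,n,[(np.round(x['point'],1).tolist(),round(x['conf'],2)) for x in pinpoint(c,n)[:2]])
a=cv2.imread('pics/t10side.png')[200:320,180:310];b=cv2.imread('pics/t10top.png')[140:260,100:230]
cv2.imwrite('pics/c10.png',cv2.resize(np.hstack([a,b]),(800,370),interpolation=cv2.INTER_CUBIC))
```

```text
pos [674.  314.2 242.9] shift [-0.051, -0.219, 1.235] tool z [ 0.659 -0.002 -0.752] y [0.752 0.001 0.659]
[-0.46429577  0.44349376 -0.37561596  2.05850207  1.47613683  0.63398822
 -2.01778487] [-0.64185234  0.34892438 -1.88583846] 0.15061736274766466 57.6
side tray_lip [([543.8, 310.5, 109.6], 0.89), ([324.6, -423.3, 2.0], 0.78)]
top tray_lip [([541.3, 310.7, 112.0], 0.66), ([330.5, -423.9, 3.0], 0.61)]
```

View pics/c10.png

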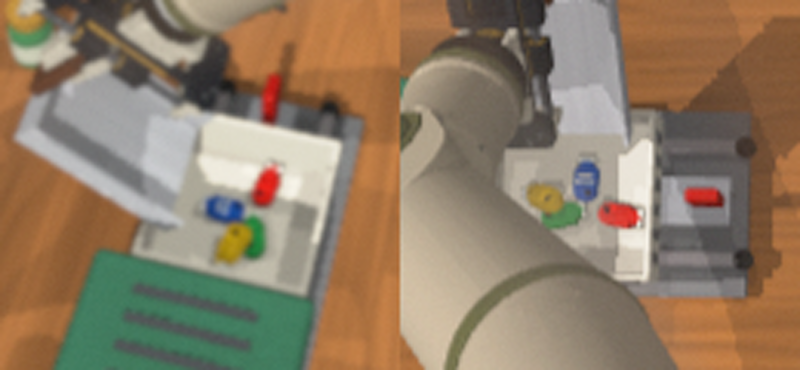

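All four fish are in the basket: red, blue, yellow and green at (265,187), (225,208), (235,243) and (255,238) in the left half. The tray is empty. Levelling it and looking again at the mat.

>>> {"api": "apply_moves", "payload": {
  "targets": [
    [4,0,0,-0.2,0.5,0,0],
    [4,0,0,0,1,0,0],
    [4,0,0,0,1,0,0],
    [4,0,0,0,1,0,0],
    [4,0,0,0,1,0,0],
    [4,0,0,0,1,0,0],
    [4,0,0,0,1,0,0],
    [4,0,0,0,1,0,0]
  ]
}}

```text
clock: 58.47
tool_pos: [668.8, 313.5, 249.7]
orientation: [0.706, 0.705, 0.047, 0.049]
force: [0.0, -0.7, -3.9]
width: 0.151
grasp_force: 30.0
```

>>> {"api": "apply_moves", "payload": {
  "targets": [
    [4,0,0,0,1,0,0],
    [4,0,0,0,0.49,0,0],
    [4,0,0,0,0,0,0],
    [4,0,0,0,0,0,0]
  ]
}}

```text
clock: 58.8
tool_pos: [669.1, 313.2, 247.9]
orientation: [0.708, 0.706, 0.006, 0.009]
force: [-0.3, 0.8, -3.3]
width: 0.151
grasp_force: 30.0
```

Run:
```python
from a import *
go3(615,-350,180);s=robot.observe();print(s['qpos'],s['force'],s['width'],s['clock'])
for c in('side','top'):
  p,d=snap(c,'t11'+c)
  for n in('mat','tray_lip','tray_grip'):
    print(c,n,[(np.round(x['point'],1).tolist(),round(x['conf'],2)) for x in pinpoint(c,n)[:2]])
  # mat outline: unproject pixels to z=4, cork mask by colour vs bench
  P=camera_params(c);K=P['mtx'];T=P['T'];v,u=np.mgrid[:384,:512]
  r=np.stack([(u-K[0,2])/K[0,0],-(v-K[1,2])/K[1,1],-np.ones(u.shape)],-1)@T[:3,:3].T
  q=T[:3,3]+r*((4-T[2,3])/r[...,2])[...,None]
  inn=(np.hypot(q[...,0]-515,q[...,1]+338)<60);hsv=cv2.cvtColor(p,cv2.COLOR_BGR2HSV)
  out=(np.hypot(q[...,0]-515,q[...,1]+338)>190)&(np.hypot(q[...,0]-515,q[...,1]+338)<230)
  print('in',np.percentile(p[inn],[5,50,95],axis=0).tolist(),'out',np.percentile(p[out],[5,50,95],axis=0).tolist())
a=cv2.imread('pics/t11top.png')[150:250,300:420];cv2.imwrite('pics/c11.png',cv2.resize(a,(720,600),interpolation=cv2.INTER_CUBIC))
```

```text
pos [669.1 313.2 247.9] shift [-16.576, -1.342, 1.75] tool z [ 0.021 -0.005 -1.   ] y [ 1.    -0.003  0.021]
[-0.13191032  0.6393055  -0.67675041  1.4876387   0.44011465  1.15325738
 -0.89082054] [-0.33923574  0.78972966 -3.3353887 ] 0.15074479552596154 58.8
side mat [([518.2, -337.7, 4.7], 0.63)]
side tray_lip [([325.2, -425.3, 1.8], 0.94), ([480.6, 310.1, 229.3], 0.56)]
side tray_grip [([670.7, 307.7, 297.9], 0.89), ([203.9, -459.8, 44.8], 0.87)]
in [[94.0, 146.0, 196.0], [99.0, 153.0, 206.0], [106.0, 163.0, 219.0]] out [[43.0, 76.0, 116.0], [67.0, 117.0, 177.0], [109.34999999999991, 138.3499999999999, 197.0]]
top mat [([513.2, -333.5, 2.7], 0.65)]
top tray_lip [([482.6, 311.2, 234.0], 0.95), ([331.9, -424.4, 2.5], 0.79)]
top tray_grip [([203.0, -451.9, 44.6], 0.94), ([482.3, 308.0, 232.1], 0.42)]
in [[84.0, 130.0, 177.0], [92.0, 143.0, 195.0], [102.0, 159.0, 215.0]] out [[43.0, 74.0, 112.0], [62.0, 110.0, 159.0], [141.0, 159.0, 187.0]]
```

View pics/c11.png

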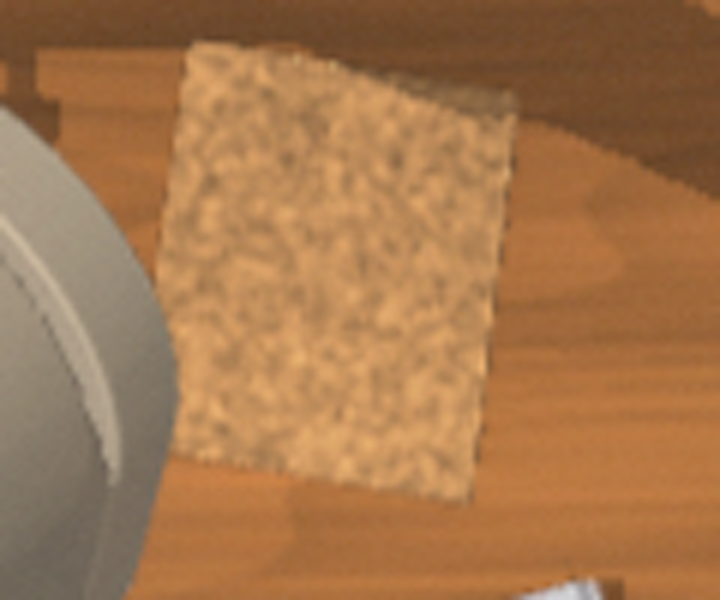

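The mat is bare, with crop corners at (188,42), (518,97) and (470,500). I'll fit its centre and yaw.

Run:
```python
from a import *
for c in('top','side'):
  p=cv2.imread(f'pics/t11{c}.png')
  P=camera_params(c);K=P['mtx'];T=P['T']
  def un(uv):
    uv=np.asarray(uv,float).reshape(-1,2);r=np.c_[(uv[:,0]-K[0,2])/K[0,0],-(uv[:,1]-K[1,2])/K[1,1],-np.ones(len(uv))]@T[:3,:3].T
    return (T[:3,3]+r*((4-T[2,3])/r[:,2])[:,None])[:,:2]
  v,u=np.mgrid[:384,:512];q=un(np.c_[u.ravel(),v.ravel()]).reshape(384,512,2)
  m=((p[...,0]>79)&(np.hypot(q[...,0]-515,q[...,1]+338)<170)).astype(np.uint8)
  m=cv2.morphologyEx(cv2.morphologyEx(m,cv2.MORPH_CLOSE,np.ones((3,3))),cv2.MORPH_OPEN,np.ones((5,5)))
  n,l,st,_=cv2.connectedComponentsWithStats(m);k=l==1+st[1:,4].argmax()
  print(c,k.sum(),cv2.minAreaRect(q[k].astype(np.float32)),q[k].mean(0))
  if c=='top':
    w=un(np.array([[188,42],[518,97],[470,500]])/6+[300,150]-0.4);print(w,(w[0]+w[2])/2)
    d=w[1]-w[2];print(np.degrees(np.arctan2(d[1],d[0])),np.hypot(*d),np.hypot(*(w[0]-w[1])))
```

```text
top 4493 ((510.9514465332031, -299.4605407714844), (263.9113464355469, 253.73997497558594), 82.2265625) [ 506.46183901 -311.25411967]
[[ 645.32610853 -263.18378524]
 [ 611.80643887 -449.83846171]
 [ 385.03327503 -407.89651648]] [ 515.17969178 -335.54015086]
-10.478508859521606 230.6191549005329 189.6405455087985
side 1690 ((512.630615234375, -334.6729736328125), (197.72061157226562, 236.99827575683594), 78.85808563232422) [ 510.6994145  -328.81545534]
```

Run:
```python
from a import *
go3(610,-354,60);go(610,-354,60,169.7);print(robot.observe()['qpos'])
```

```text
pos [668.4 313.9 249.3] shift [-16.678, -1.538, 4.776] tool z [ 0.021 -0.005 -1.   ] y [ 1.    -0.001  0.021]
turn rz shares 2.23 shift [-16.69, 1.55, 4.732]
[-0.13274201  0.63746516 -0.67717716  1.4876396   0.43929851  1.15421827
 -0.89014658]
```

>>> {"api": "apply_moves", "payload": {
  "targets": [
    [4,0,0,0,0.26,0,0],
    [4,0,0,0,0,0,0.75],
    [4,0,0,0,0,0,0.75],
    [4,0,0,0,0,0,0.73],
    [4,-0.4,0.04,0.1,0,0,0],
    [4,-0.8,0.08,0.1,0,0,0],
    [4,-0.95,0.09,0.1,0,0,0],
    [4,-0.95,0.09,0.1,0,0,0]
  ]
}}

```text
clock: 59.87
tool_pos: [657.8, 188.0, 232.9]
orientation: [0.767, 0.641, -0.002, 0.001]
force: [1.6, -0.3, -0.9]
width: 0.149
grasp_force: 30.0
```

>>> {"api": "apply_moves", "payload": {
  "targets": [
    [4,-0.95,0.09,0.1,0,0,0],
    [4,-0.95,0.09,0.1,0,0,0],
    [4,-0.95,0.09,0.1,0,0,0],
    [4,-0.95,0.09,0.1,0,0,0],
    [4,-0.95,0.09,0.1,0,0,0],
    [4,-0.95,0.09,0.1,0,0,0],
    [4,-0.95,0.09,0.1,0,0,0],
    [4,-0.95,0.09,0.1,0,0,0]
  ]
}}

```text
clock: 60.53
tool_pos: [631.3, -117.6, 202.7]
orientation: [0.768, 0.641, -0.002, 0.002]
force: [0.3, 0.0, -2.5]
width: 0.151
grasp_force: 30.0
```

>>> {"api": "apply_moves", "payload": {
  "targets": [
    [4,-0.95,0.09,0,0,0,0],
    [4,-0.95,0.09,0,0,0,0],
    [4,-0.95,0.09,0,0,0,0],
    [4,-0.95,0.09,0,0,0,0],
    [4,-0.8,0.08,0,0,0,0],
    [4,-0.4,0.04,0,0,0,0],
    [4,0,0,0,0,0,0],
    [4,0,0,0,0,0,0]
  ]
}}

```text
clock: 61.2
tool_pos: [614.3, -316.0, 203.2]
orientation: [0.768, 0.64, -0.001, 0.001]
force: [-0.4, 0.9, -2.4]
width: 0.149
grasp_force: 30.0
```

Run:
```python
from a import *
go3(610,-354,45);go(610,-354,45,169.7);print(robot.observe()['qpos'],robot.observe()['width'])
```

```text
pos [ 614.3 -316.   203.2] shift [-0.94, 0.067, 3.96] tool z [-0.001 -0.004 -1.   ] y [ 0.983 -0.181 -0.   ]
turn rz shares -0.03 shift [-0.954, 0.063, 3.956]
[ 0.78055394  0.61322469 -0.63148128  1.6427641   0.4138667   1.02230863
 -0.16578492] 0.14899373089373313
```

>>> {"api": "apply_moves", "payload": {
  "targets": [
    [4,-0.5,0.03,0.4,0,0,0],
    [4,-0.4,0.03,0.8,0,0,0],
    [4,-0.05,0,0.8,0,0,0],
    [4,0,0,0.8,0,0,0],
    [4,0,0,0.6,0,0,0],
    [4,0,0,0.4,0,0,0],
    [4,0,0,0.15,0,0,0],
    [4,0,0,0,0,0,0]
  ]
}}

```text
clock: 61.87
tool_pos: [610.4, -351.3, 44.4]
orientation: [0.767, 0.642, -0.002, 0.0]
force: [0.1, 0.6, -0.7]
width: 0.147
grasp_force: 30.0
```

>>> {"api": "apply_moves", "payload": {
  "targets": [
    [4,0,0,0,0,0,0],
    [4,0,0,0,0,0,0]
  ]
}}

```text
clock: 62.03
tool_pos: [611.7, -353.2, 47.4]
orientation: [0.768, 0.641, -0.001, 0.002]
force: [0.2, 0.7, -2.0]
width: 0.152
grasp_force: 30.0
```

Run:
```python
from a import *
go3(610,-354,23)
for c in('side','top'):
  snapshot(c);print(c,[[(np.round(x['point'],1).tolist(),round(x['conf'],2)) for x in pinpoint(c,n)[:2]] for n in('tray','tray_lip','tray_grip')])
```

```text
pos [ 611.7 -353.2   47.4] shift [-0.025, -0.039, 0.61] tool z [ 0.002 -0.005 -1.   ] y [ 0.984 -0.179  0.003]
side [[([516.0, -339.0, 24.5], 0.83), ([264.7, -439.2, 1.9], 0.55)], [([425.4, -327.3, 30.9], 0.55)], [([202.9, -460.3, 44.8], 0.98), ([614.5, -359.5, 97.8], 0.6)]]
top [[([516.7, -336.8, 25.8], 0.92), ([270.1, -447.4, -1.1], 0.57)], [([426.0, -323.8, 31.8], 0.9), ([330.0, -425.6, -0.2], 0.89)], [([205.9, -454.9, 46.9], 0.68), ([609.5, -348.3, 96.6], 0.59)]]
```

>>> {"api": "apply_moves", "payload": {
  "targets": [
    [4,0,-0.03,0.2,0,0,0],
    [4,0,0,0.2,0,0,0],
    [4,0,0,0.12,0,0,0],
    [4,0,0,0.05,0,0,0],
    [4,0,0,0,0,0,0],
    [4,0,0,0,0,0,0]
  ]
}}

```text
clock: 62.93
tool_pos: [609.2, -353.3, 22.5]
orientation: [0.768, 0.641, -0.002, 0.001]
force: [-0.2, -0.4, -2.5]
width: 0.151
grasp_force: 30.0
```

>>> {"api": "apply_moves", "payload": {
  "targets": [
    [4,0,0,0.04,0,0,0],
    [4,0,0,0,0,0,0],
    [4,0,0,0,0,0,0]
  ]
}}

```text
clock: 63.18
tool_pos: [609.5, -353.5, 22.1]
orientation: [0.768, 0.64, -0.002, 0.002]
force: [-2.3, 0.8, 5.8]
width: 0.145
grasp_force: 30.0
```

Contact at z = 22.1, the same height as at rest. Releasing and lifting straight up.

>>> {"api": "apply_moves", "payload": {
  "targets": [
    [46,0,0,0,0,0,0],
    [46,0,0,0,0,0,0],
    [46,0,0,0,0,0,0],
    [46,0,0,0,0,0,0],
    [46,0,0,-0.2,0,0,0],
    [46,0,0,-0.7,0,0,0],
    [46,0,0,-0.9,0,0,0],
    [46,0,0,-0.9,0,0,0]
  ]
}}

```text
clock: 63.85
tool_pos: [608.8, -352.5, 130.4]
orientation: [0.768, 0.641, -0.002, 0.001]
force: [0.5, 0.1, 0.1]
width: 0.497
grasp_force: 0.0
```

>>> {"api": "apply_moves", "payload": {
  "targets": [
    [46,0,0,0,0,0,0],
    [46,0,0,0,0,0,0]
  ]
}}

```text
clock: 64.02
tool_pos: [610.7, -353.6, 132.4]
orientation: [0.768, 0.64, -0.001, 0.004]
force: [-0.1, 0.7, -0.3]
width: 0.497
grasp_force: 0.0
```

Run:
```python
from a import *
for c in('side','top'):
  snap(c,'t12'+c);print(c,[[(np.round(x['point'],1).tolist(),round(x['conf'],2)) for x in pinpoint(c,n)[:1]] for n in('tray_lip','carriage_handle','basket_in')])
go(482,182,130,0);go(490,182,130,90);print(robot.observe()['qpos'])
a=cv2.imread('pics/t12side.png')[100:260,190:330]
cv2.imwrite('pics/c12.png',cv2.resize(a,(525,600),interpolation=cv2.INTER_CUBIC))
```

```text
side [[([424.8, -324.6, 7.1], 0.6)], [([479.7, 180.5, 78.6], 0.96)], [([484.5, 315.9, 35.1], 0.74)]]
top [[([424.0, -325.8, 8.7], 0.88)], [([484.1, 177.3, 82.5], 0.75)], [([483.5, 314.1, 39.1], 0.89)]]
turn rz shares -2.25 shift [13.369, -3.175, -0.04]
turn rz shares 17.38 shift [-2.975, -13.369, -0.04]
[ 0.80160791  0.69945222 -0.592588    1.67855789  0.47718798  0.91216487
 -0.16103802]
```

View pics/c12.png

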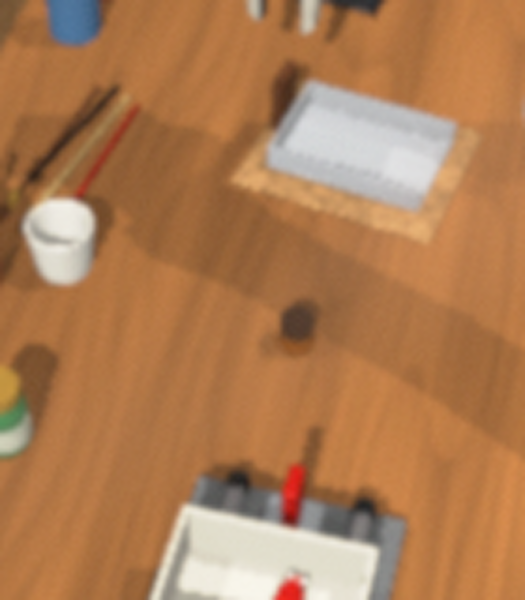

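The tray stands on the mat, empty and flat, at crop (362,145). The last image budget is for the final check, so I'll verify the centring numerically, camera by camera, with silhouette fits.

Run:
```python
from a import *
from scipy.optimize import minimize
def fit(c,img,mask,box,z0,z1,x0):
    hx,hy=box
    def poly(p):
        a=np.radians(p[2]);R=np.array([[np.cos(a),-np.sin(a)],[np.sin(a),np.cos(a)]])
        q=np.array([[s*hx,t*hy] for s in(1,-1) for t in(1,-1)])@R.T+p[:2]
        P=np.vstack([np.c_[q,np.full(4,z)] for z in(z0,z1)]);return cv2.convexHull(proj(c,P).astype(np.float32))
    def cost(p):
        h=poly(p);b=np.zeros((384*4,512*4),np.uint8);cv2.fillConvexPoly(b,np.round(h*4+1.5).astype(int),255)
        b=cv2.resize(b,(512,384),interpolation=cv2.INTER_AREA)/255.;return np.abs(b-mask).sum()/b.sum()
    best=min((minimize(cost,np.array(x0)+d,method='Nelder-Mead',options=dict(initial_simplex=np.array(x0)+d+np.array([[0,0,0],[8,0,0],[0,8,0],[0,0,6]]))) for d in([0,0,0],[4,-4,2],[-4,4,-3])),key=lambda r:r.fun)
    print(c,img,best.x.round(1),round(best.fun,3))
for c in('top','side'):
  for img in('t12','t11'):
    p=cv2.imread(f'pics/{img}{c}.png');s=cv2.cvtColor(p,cv2.COLOR_BGR2HSV)
    reg=np.zeros((384,512),np.uint8);ctr=proj(c,[[515,-338,4]])[0]
    cv2.circle(reg,tuple(np.round(ctr).astype(int)),52 if c=='top' else 42,1,-1)
    if img=='t12': m=((s[...,1]<60)&(s[...,2]>90)&(reg>0)).astype(float); fit(c,img,m,(90,62),6,33,[514,-336,-10])
    else:
      m=((p[...,0]>79)&(s[...,1]>80)&(reg>0)).astype(np.uint8);m=cv2.morphologyEx(m,cv2.MORPH_CLOSE,np.ones((3,3)));m=cv2.morphologyEx(m,cv2.MORPH_OPEN,np.ones((3,3))).astype(float)
      fit(c,img,m,(117.5,95),1,4,[514,-336,-10])
```

```text
top t12 [ 514.7 -340.6  -10.2] 0.111
top t11 [ 513.6 -335.6  -10.5] 0.081
side t12 [ 515.7 -339.2  -10. ] 0.054
side t11 [ 513.5 -334.9  -10.2] 0.043
```

Both cameras put the tray within about 5 mm of the mat centre with matching yaw, so it stays. Now to the handle.

>>> {"api": "apply_moves", "payload": {
  "targets": [
    [50,0,0,0,0,0,-0.75],
    [50,0,0,0,0,0,-0.75],
    [50,0,0,0,0,0,-0.75],
    [50,0.5,-0.12,0,0,0,0],
    [50,0.9,-0.21,0,0,0,0],
    [50,0.9,-0.21,0,0,0,0],
    [50,0.9,-0.21,0,0,0,0],
    [50,0.9,-0.21,0,0,0,0]
  ]
}}

```text
clock: 65.08
tool_pos: [570.2, -187.5, 128.3]
orientation: [0.707, 0.707, -0.002, 0.001]
force: [0.0, 0.3, -0.4]
width: 0.538
grasp_force: 0.0
```

>>> {"api": "apply_moves", "payload": {
  "targets": [
    [50,0.9,-0.21,0,0,0,0],
    [50,0.9,-0.21,0,0,0,0],
    [50,0.9,-0.21,0,0,0,0],
    [50,0.9,-0.22,0,0,0,0],
    [50,0.9,-0.22,0,0,0,0],
    [50,0.9,-0.22,0,0,0,0],
    [50,0.9,-0.22,0,0,0,0],
    [50,0.9,-0.22,0,0,0,0]
  ]
}}

```text
clock: 65.75
tool_pos: [501.2, 100.6, 127.3]
orientation: [0.707, 0.707, -0.002, 0.001]
force: [1.3, 1.1, 0.4]
width: 0.536
grasp_force: 0.0
```

>>> {"api": "apply_moves", "payload": {
  "targets": [
    [50,0.9,-0.22,0,0,0,0],
    [50,0.7,-0.18,0,0,0,0],
    [50,0.37,-0.09,0,0,0,0],
    [50,0,0,0,0,0,0],
    [50,0,0,0,0,0,0]
  ]
}}

```text
clock: 66.17
tool_pos: [482.0, 178.5, 126.9]
orientation: [0.706, 0.708, -0.002, 0.001]
force: [0.5, -0.1, -0.8]
width: 0.538
grasp_force: 0.0
```

Run:
```python
from a import *
go(482,179,42,0);go3(482,179,42);print(robot.observe()['qpos'],robot.observe()['width'])
```

```text
turn rz shares 0.02 shift [0.012, -0.001, 2.122]
pos [482.  178.5 126.9] shift [0.022, 0.0, 2.122] tool z [-0.001 -0.005 -1.   ] y [ 1.     0.002 -0.001]
[-0.00486979  0.50667311 -0.6471577   2.10851     0.4899373   0.67981163
 -0.98114139] 0.5381849273403049
```

>>> {"api": "apply_moves", "payload": {
  "targets": [
    [50,0,0,0.4,0,0,0],
    [50,0,0,0.7,0,0,0],
    [50,0,0,0.6,0,0,0],
    [50,0,0,0.3,0,0,0],
    [50,0,0,0.12,0,0,0],
    [50,0,0,0,0,0,0],
    [4,0,0,0,0,0,0],
    [4,0,0,0,0,0,0]
  ]
}}

```text
clock: 66.83
tool_pos: [483.0, 177.2, 43.1]
orientation: [0.708, 0.707, -0.001, 0.002]
force: [0.2, -0.4, -0.4]
width: 0.44
grasp_force: 0.0
```

>>> {"api": "apply_moves", "payload": {
  "targets": [
    [4,0,0,0,0,0,0],
    [4,0,0,0,0,0,0],
    [4,0,0,0,0,0,0],
    [4,0,0,0,0,0,0],
    [4,0,0,0,0,0,0],
    [4,0,0,0,0,0,0],
    [4,0,0,0,0,0,0],
    [4,0,0,0,0,0,0]
  ]
}}

```text
clock: 67.5
tool_pos: [481.2, 177.3, 42.6]
orientation: [0.707, 0.707, -0.002, 0.001]
force: [-5.8, -0.1, 6.3]
width: 0.149
grasp_force: 30.0
```

>>> {"api": "apply_moves", "payload": {
  "targets": [
    [4,0.1,0,0,0,0,0],
    [4,0.2,0.005,0,0,0,0],
    [4,0.3,0.006,0,0,0,0],
    [4,0.4,0.008,0,0,0,0],
    [4,0.4,0.008,0,0,0,0],
    [4,0.4,0.008,0,0,0,0],
    [4,0.4,0.008,0,0,0,0],
    [4,0.4,0.008,0,0,0,0]
  ]
}}

```text
clock: 68.17
tool_pos: [483.5, 281.3, 42.6]
orientation: [0.708, 0.707, -0.003, 0.002]
force: [-4.8, -2.9, 12.6]
width: 0.149
grasp_force: 30.0
```

>>> {"api": "apply_moves", "payload": {
  "targets": [
    [4,0.4,0.008,0,0,0,0],
    [4,0.4,0.008,0,0,0,0],
    [4,0.4,0.008,0,0,0,0],
    [4,0.3,0.006,0,0,0,0],
    [4,0.2,0.005,0,0,0,0],
    [4,0.1,0,0,0,0,0],
    [4,0,0,0,0,0,0]
  ]
}}

```text
clock: 68.75
tool_pos: [485.1, 355.7, 42.6]
orientation: [0.707, 0.707, -0.001, 0.001]
force: [-4.0, 1.8, 10.0]
width: 0.147
grasp_force: 30.0
```

Expected home is at y ≈ 367. Small steps until the stop.

>>> {"api": "apply_moves", "payload": {
  "targets": [
    [4,0.1,0.002,0,0,0,0],
    [4,0.1,0.002,0,0,0,0],
    [4,0,0,0,0,0,0]
  ]
}}

```text
clock: 69.0
tool_pos: [485.3, 362.8, 42.6]
orientation: [0.707, 0.707, -0.001, 0.001]
force: [-4.4, 0.4, 12.1]
width: 0.148
grasp_force: 30.0
```

>>> {"api": "apply_moves", "payload": {
  "targets": [
    [4,0.08,0.002,0,0,0,0],
    [4,0,0,0,0,0,0]
  ]
}}

```text
clock: 69.17
tool_pos: [485.3, 365.7, 42.6]
orientation: [0.707, 0.707, -0.001, 0.001]
force: [-5.4, 0.4, 11.2]
width: 0.15
grasp_force: 30.0
```

>>> {"api": "apply_moves", "payload": {
  "targets": [
    [4,0.08,0,0,0,0,0],
    [4,0,0,0,0,0,0]
  ]
}}

```text
clock: 69.33
tool_pos: [485.3, 366.3, 42.6]
orientation: [0.708, 0.707, -0.003, 0.002]
force: [-4.8, -6.1, 17.4]
width: 0.153
grasp_force: 30.0
```

>>> {"api": "apply_moves", "payload": {
  "targets": [
    [4,0.06,0,0,0,0,0],
    [4,0,0,0,0,0,0]
  ]
}}

```text
clock: 69.5
tool_pos: [485.3, 366.2, 42.5]
orientation: [0.708, 0.706, -0.005, 0.004]
force: [-6.7, -13.1, 22.3]
width: 0.149
grasp_force: 30.0
```

Stopped at y = 366.3, a travel of 189–190 mm, so the carriage is home. Releasing and retreating.

>>> {"api": "apply_moves", "payload": {
  "targets": [
    [50,0,0,0,0,0,0],
    [50,0,0,0,0,0,0],
    [50,0,0,0,0,0,0],
    [50,0,0,0,0,0,0],
    [50,0,0,0,0,0,0],
    [50,0,0,-0.3,0,0,0],
    [50,0,0,-0.8,0,0,0],
    [50,0,0,-0.8,0,0,0]
  ]
}}

```text
clock: 70.17
tool_pos: [485.2, 370.2, 117.9]
orientation: [0.707, 0.707, -0.003, 0.001]
force: [0.5, 0.2, 0.7]
width: 0.538
grasp_force: 0.0
```

>>> {"api": "apply_moves", "payload": {
  "targets": [
    [50,0,0,-0.8,0,0,0],
    [50,-0.5,0,-0.5,0,0,0],
    [50,-0.9,0,0,0,0,0],
    [50,-0.9,0,0,0,0,0],
    [50,-0.5,0,0,0,0,0],
    [50,0,0,0,0,0,0],
    [50,0,0,0,0,0,0]
  ]
}}

```text
clock: 70.75
tool_pos: [486.6, 257.9, 170.8]
orientation: [0.708, 0.706, -0.001, 0.002]
force: [-0.2, 0.3, -0.3]
width: 0.538
grasp_force: 0.0
```

Run:
```python
from a import *
for c in('side','top'):
  snap(c,'t13'+c);print(c,[[(np.round(x['point'],1).tolist(),round(x['conf'],2)) for x in pinpoint(c,n)[:1]] for n in('carriage_handle','paint_pot','water_cup','varnish')])
cv2.imwrite('pics/c13.png',np.hstack([cv2.imread('pics/t13side.png')[:, 100:400],cv2.imread('pics/t13top.png')[:,:]])[:, :800])
```

```text
side [[([484.3, 370.5, 79.9], 0.57)], [], [([791.4, -102.1, 0.4], 0.85)], [([773.0, 131.3, -2.5], 0.88)]]
top [[([486.5, 367.0, 86.4], 0.59)], [([526.4, -52.2, -5.7], 0.49)], [([794.4, -100.4, 0.7], 0.84)], [([773.4, 130.2, -0.3], 0.77)]]
```

View pics/c13.png

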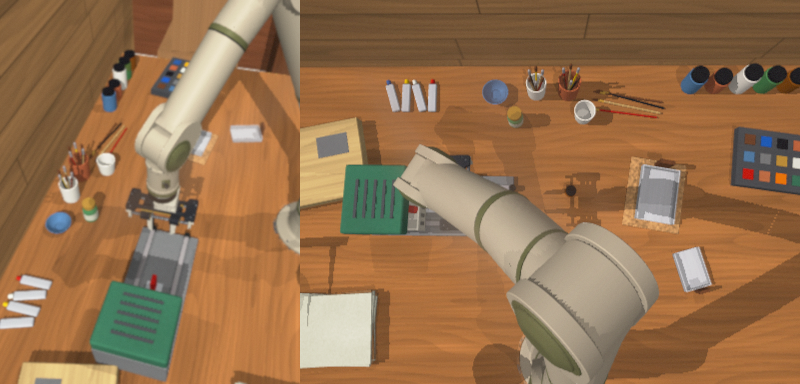

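The final view shows the carriage home, with the red handle at (152,282) just outside the hood. The tray sits empty and centred on its mat at (658,193). The pot, cup and jar are where they started, and the arm is touching nothing.

```bash
python3 -c "
from plant import robot
print(robot.close_job())"
```

```text
the job is handed in; nothing more can be done
None
```

Job handed in at about 71 s: all four fish that were present are in the basket, the carriage is home against its stop under the lamp, the empty tray is flat on its mat about 5 mm off centre, and the pot, cup and jar were not moved.

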